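# Unload the panel marking machine with a spatula

## Task

Swing the amber guard of the marking machine up and back past its balance point so that it stays open by itself, then use the orange-handled spatula to carry every blue panel from the machine's bed to the green stand, each lying flat, right way up and wholly on the green top, not stacked. Then lay the spatula flat on the black tool pad, its handle over the pad, and bring the guard fully down again without letting it slam. The fingers must never touch the fresh panels, and the other things on the table are to be left alone.

Things in the scene. Friction and masses are not known exactly. Their poses are not given: they have to be found in the camera images.
- guard (a joint): angle of the hinged guard (rad): 0 = closed, level over the bed; grows as its front rises; about 1.60 = balance point; 1.8 = leaning back on its stop, where it stays by its own weight. Below the balance point it falls shut when released. 0.4 kg, nearly frictionless; lifting it at the bar takes about 2 N.
- guard_bar (a point): centre of the guard's red grip bar, a round bar 14 mm thick along the guard's y axis (the hinge direction); 160 mm of it is free between the two brackets, which join it to the guard. It stands 32 mm clear of the guard's front edge, 203 mm from the hinge axis, 110 mm above the table when closed. Can be pinched from above at every angle (it turns in the fingers). Frame turns with the guard.
- guard_hinge (a point): middle of the hinge axis at the back of the machine, 110 mm above the table. Frame is that of the machine: x points away from the open front along the bed, y along the hinge axis, z up. At guard angle a the bar lies at (-203 cos a, 0, 203 sin a) mm in this frame.
- bed (a point): centre of the machine's dark bed, on its surface, 30 mm above the table; the usable bed runs 110 mm towards the open front (-x) and 80 mm back, 180 mm to each side; a 30 mm high carriage rail stands behind it. Same directions as guard_hinge. The closed guard is level 77 mm over the bed, its rims 53 mm over it.
- spatula_grip (a point): centre of the spatula's orange handle, 16 mm wide (y), 80 mm long (x, from -50 to +30 mm of this point) and 24 mm high. The flat steel blade is 50 mm wide, 2.5 mm thick; its underside is 57 mm below this point; it runs from 45 mm behind this point to its tip 100 mm ahead (+x). A 10 mm wide post, 10 to 40 mm behind this point, joins them. 180 g; lies flat on its blade.
- stand_top (a point): centre of the green top of the outfeed stand, 190 mm (x) by 370 mm (y), 30 mm above the table; fixed, x away from the robot side, z up.
- pad_top (a point): centre of the black rubber tool pad on the table in front of the stand, 120 mm (x) by 240 mm (y), top 3 mm above the table; fixed, z up.
- spatula: the spatula itself: origin on the underside of the blade, below the handle centre; x towards the tip, z up.
- panel0_mid (a point): blue plastic panel, flat plate 80 (x) x 90 (y) x 5 mm on two runners 14 mm high and 6 mm thick along its two x-directed sides, 19 mm high in all, 70 g. Under the plate, between the runners, is an open tunnel 78 mm wide and 14 mm high, running along x. This point is at its centre, half-way up (9.5 mm over the surface it stands on). x is about along the bed, z up. White engraved lines on top. Absent in some starts.
- panel0: the same panel: origin at the centre of its underside.
- panel1_mid (a point): blue plastic panel, flat plate 80 (x) x 90 (y) x 5 mm on two runners 14 mm high and 6 mm thick along its two x-directed sides, 19 mm high in all, 70 g. Under the plate, between the runners, is an open tunnel 78 mm wide and 14 mm high, running along x. This point is at its centre, half-way up (9.5 mm over the surface it stands on). x is about along the bed, z up. White engraved lines on top. Absent in some starts.
- panel1: the same panel: origin at the centre of its underside.
- panel2_mid (a point): blue plastic panel, flat plate 80 (x) x 90 (y) x 5 mm on two runners 14 mm high and 6 mm thick along its two x-directed sides, 19 mm high in all, 70 g. Under the plate, between the runners, is an open tunnel 78 mm wide and 14 mm high, running along x. This point is at its centre, half-way up (9.5 mm over the surface it stands on). x is about along the bed, z up. White engraved lines on top. Absent in some starts.
- panel2: the same panel: origin at the centre of its underside.
- offcut: bystander, leave alone: white plastic offcut 50 x 90 x 14 mm lying in front of the machine; origin at its underside.
- wrench: bystander, leave alone: 150 mm steel wrench lying in front of the machine; origin at its underside.
Not all that is in view belongs to the job. Leave any purple look-alike of the spatula alone.

How it is judged:
By the outcome, as a careful person would: the job done as asked, in the order asked, and still so for the second after the job is handed in, with the robot touching nothing.
Of panel0, panel1, panel2 only 2 to 3 are there at a start; the rules pass over those that are not, and their reading is None.
At some moment in a run one of spatula may be knocked a few centimetres aside while the robot is not near it.
It also fails if it takes over 208 s, if anything falls off the work surface, if the arm or the gripper's body presses on something with over 40 N, if the wrist force passes 120 N, or if a joint passes its speed limit or range.

## Robot

A 6-joint arm with a two-finger parallel gripper is mounted at the origin on the work surface. World frame = base frame: x ahead of the robot, y to its left, z up, the work surface at z = 0. Lengths are in m, angles in rad, forces in N, time in s.
With the tool pointing down it reaches from about 0.3 to 0.825 m from the base axis. Payload 5.4 kg.
Tool frame: the origin (TCP) lies midway between the tips of the shut fingers; the grasp point (between the pads) lies manip.tcp_to_grasp behind it (manip.tcp_to_grasp is the distance from the TCP to the grasp point, in m); z points along the fingers, x is the direction in which the jaws open and shut, and the axes are right-handed (so a half turn about z gives the same grasp; the last joint's range is limited). The gripper opens to 92 mm and grips with 3 to 60 N. Pads are 20 mm wide; open, the fingers measure 128 mm over their backs; the gripper's body (75 mm by 189 mm) begins 69 mm behind the grasp point.
Start: joints at [0.907, 0.158, 1.597, -0, 1.386, -0.21], TCP at [0.252, 0.517, 0.177] pointing down, gripper open.
Joint ranges: [-2.91, 2.91], [-0.94, 2.29], [0.18, 2.7], [-1.29, 4.43], [0.17, 2.64], [-3, 3]. Speed limits (rad/s): [2.57, 2.57, 3.14, 3.14, 3.14, 3.14].

## Interface

Orientations are given as a unit quaternion [x, y, z, w].
In Python, from bench import manip gives the robot as it stands. The module is installed in compiled form; this text tells all that it offers.
- The arm moves only by the shell command python3 -m pendant 'ROWS'. ROWS is JSON, a list of rows, each an object with "travel": the shift along the tool's x, y, z in mm, a list of three; "yaw": the turn about the tool's z in degrees; "fingers": the opening, from 0 (shut) to 1 (fully open). A call has 1 to 12 rows; each row shifts and turns the commanded pose from where the row before left it, along the tool's axes as they then stand; what a row does not reach is not made up. A row lasts 1/10 s, in which the tool goes at most 50 mm and 8.59 degrees, less where a joint would pass 70% of its speed; a pose out of reach is approached as far as the arm can. A call is refused whole if a number of a shift passes 50 or a number of a turn 8.59, either way. A call with a gripper value outside its range is refused whole. The fingers move at their own pace and stop on an object; the grip force is fixed at half the most. Time passes only in rows, so rows that do not move let the fingers close. It gives the time, the measured TCP pose, the force and the opening at its end, in the units of the state.
- manip.get_obs(): the state, without advancing time (a new reading comes with each control period).
- manip.read_camera(name): name is "scene" or "top" or "wrist"; returns a dict with "image" (480x640x3 uint8, blue, green, red), "K" (3x3 intrinsics, pixels), "eye" and "rotation" of the camera in the world. Camera axes: x right, y down, z forward; pixel columns grow to the right and rows downward; lengths in m; the calibration is good to about 2 mm. A picture is of the moment at which its call begins. There is no depth.
- manip.sign_off(): hands the job in, once; it reports no verdict.
The state is a dict: "t": time; "q": joint angles; "qvel": joint speeds; "joint_torque": joint torques, N m; "eef_pos": TCP position; "ee_rot": TCP orientation; "ft_force": force on the tool from outside, world axes, zero at the start; "wrist_torque": the same for the moment, N m; "opening": finger opening in m.
Only numpy, scipy, OpenCV 4.12 (cv2) and the standard library are available. Lean on these libraries where they do the work, as an engineer would, in place of code of your own. Each camera call takes 0.05 s, during which the arm holds its last target.

## Working session

There is one attempt and no reset: what is moved stays moved. The work goes in short steps, Python scripts to look and compute and a shell command to move; the robot and the scene stay as the last step left them, time stands still between calls to the robot, and variables do not carry over. Pictures are saved under pics/ and viewed, and the job is handed in when it is done.

```bash
mkdir -p pics; ls; python3 - <<'E'
from bench import manip
import cv2
o=manip.get_obs()
for k,v in o.items(): print(k,v)
print(manip.tcp_to_grasp)
for n in ("scene","top","wrist"):
    c=manip.read_camera(n); cv2.imwrite(f"pics/a_{n}.png",c["image"]); print(n,c["K"],c["eye"],c["rotation"])
E
```

```text
pics
t 0.0
q [ 9.06914484e-01  1.59045127e-01  1.59822267e+00 -2.98980912e-05
  1.38622376e+00 -2.10070400e-01]
qvel [-0.00011749 -0.00071582 -0.0009967   0.00143696  0.00054082 -0.00095987]
joint_torque [-1.26753181e-03 -3.85556173e+01 -3.22110200e+01  7.00461748e-02
  3.77543271e-02 -1.20663744e-04]
eef_pos [0.25164634 0.5162262  0.176226  ]
ee_rot [ 8.48053098e-01  5.29910408e-01 -8.87385842e-04  3.37966989e-04]
ft_force [ 0.71061564 -0.04444822  0.19138525]
wrist_torque [ 0.02338891 -0.00399065 -0.02834159]
opening 0.09178163313066501
0.0187
scene [[503.34546333   0.         321.12032601]
 [  0.         503.34546333 242.19328823]
 [  0.           0.           1.        ]] [1.32031742 0.22079447 0.65513108] [ 0.56629937  0.67206618 -0.3683805  -0.30319611]
top [[597.26472649   0.         323.33917024]
 [  0.         597.26472649 239.78243395]
 [  0.           0.           1.        ]] [0.27620072 0.07088875 1.44737019] [-0.69955655  0.71059563 -0.05484916  0.05163375]
wrist [[368.55058708   0.         319.53667381]
 [  0.         368.55058708 246.84694585]
 [  0.           0.           1.        ]] [0.18381761 0.55050153 0.38450251] [0.83995078 0.52519363 0.071898   0.11612501]
```

View pics/a_scene.png

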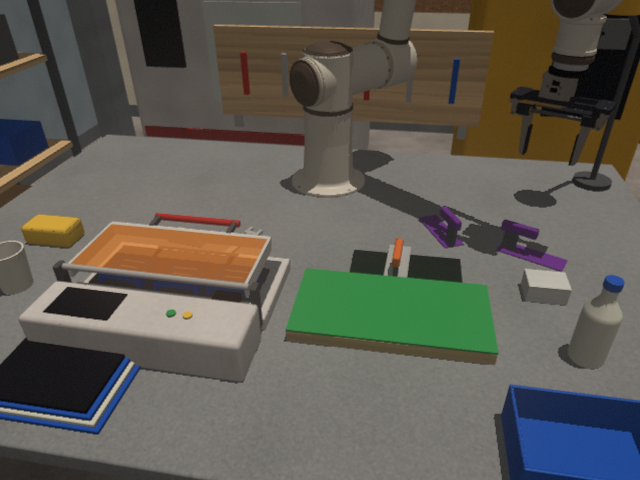

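View pics/a_top.png

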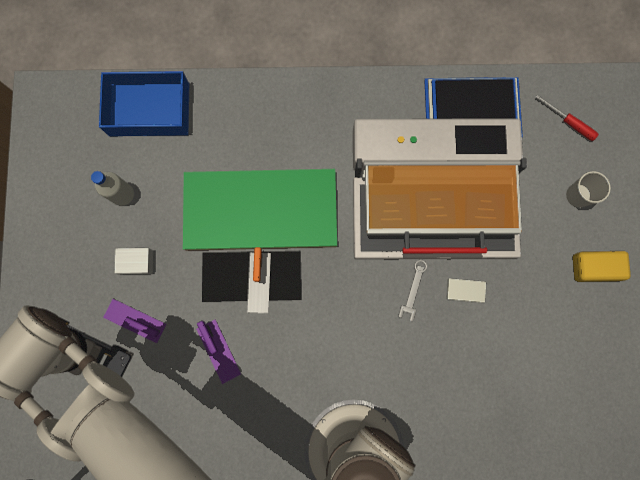

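View pics/a_wrist.png

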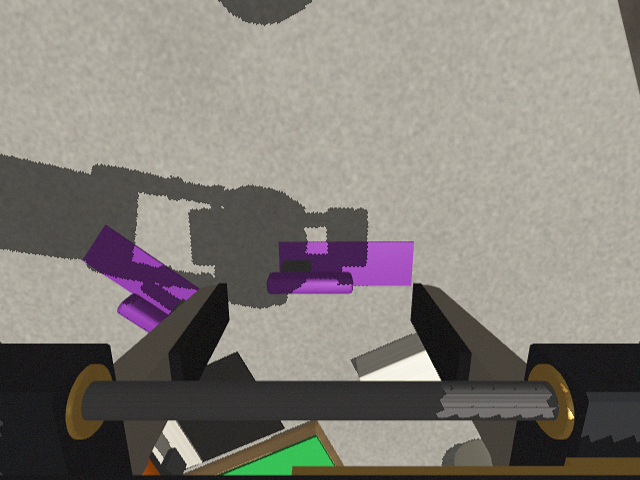

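The top view shows a spatula with an orange handle at (258,265) on the black pad. The two purple look-alikes are at (135,318) and (217,348). The machine's red bar is at (445,250), with three panels visible through the guard, and the green stand is at (260,208). Orange is the one described. I'll confirm it in an enlarged crop.

```bash
cat > h.py <<'E'
import numpy as np, cv2, sys
from scipy.spatial.transform import Rotation as R
from bench import manip
def cam(n,save=None):
    c=manip.read_camera(n); c["R"]=R.from_quat(c["rotation"]).as_matrix() if np.size(c["rotation"])==4 else np.array(c["rotation"])
    if save: cv2.imwrite("pics/"+save,c["image"])
    return c
def p2w(c,uv,z):
    uv=np.atleast_2d(np.array(uv,float)); d=np.c_[uv,np.ones(len(uv))]@np.linalg.inv(c["K"]).T@c["R"].T
    e=np.array(c["eye"]); return e+d*((z-e[2])/d[:,2])[:,None]
def w2p(c,P):
    P=np.atleast_2d(P)-c["eye"]; q=P@c["R"]@c["K"].T; return q[:,:2]/q[:,2:]
def crop(c,box,name,s=4):
    x0,y0,x1,y1=box; cv2.imwrite("pics/"+name,cv2.resize(c["image"][y0:y1,x0:x1],None,fx=s,fy=s,interpolation=cv2.INTER_CUBIC))
def mask(c,lo,hi):
    return cv2.inRange(cv2.cvtColor(c["image"],cv2.COLOR_BGR2HSV),np.array(lo),np.array(hi))
def state():
    o=manip.get_obs(); M=R.from_quat(o["ee_rot"]).as_matrix()
    return o,M
def goto(xyz,jaw_deg):
    """print tool-frame move from now to TCP xyz, jaw axis at world angle jaw_deg (mod 180)"""
    o,M=state(); d=np.array(xyz)-o["eef_pos"]
    a=np.degrees(np.arctan2(M[1,0],M[0,0])); t=(jaw_deg-a+90)%180-90
    M2=R.from_euler('z',t,degrees=True).as_matrix()@M
    print("tcp",o["eef_pos"].round(4),"jaw",round(a,2),"dworld mm",(1000*d).round(1),"tool mm now",(1000*M.T@d).round(1),"tool mm after yaw",(1000*M2.T@d).round(1),"yaw cmd",round(-t,2),"q6",o["q"][5].round(2))
E
python3 - <<'E'
from h import *
c=cam("top"); crop(c,(180,230,330,330),"b_sp.png",5); crop(c,(340,100,540,270),"b_mach.png",4)
s=cam("scene"); crop(s,(340,210,500,360),"b_sp2.png",5)
E
```

```text
(no output)
```

View pics/b_sp.png

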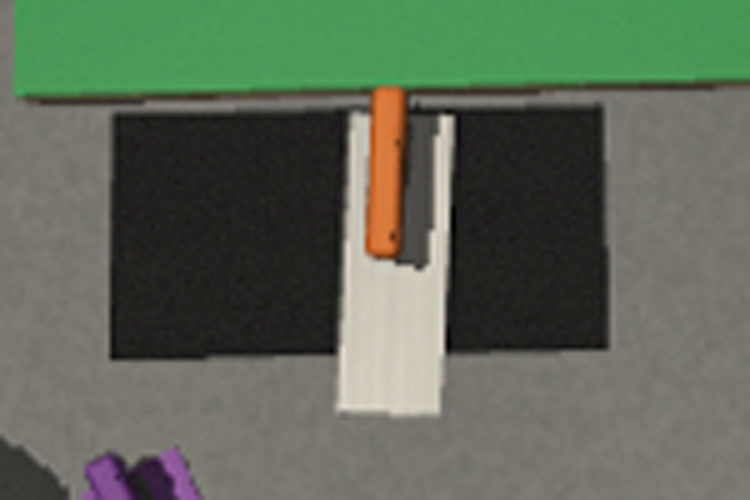

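View pics/b_mach.png

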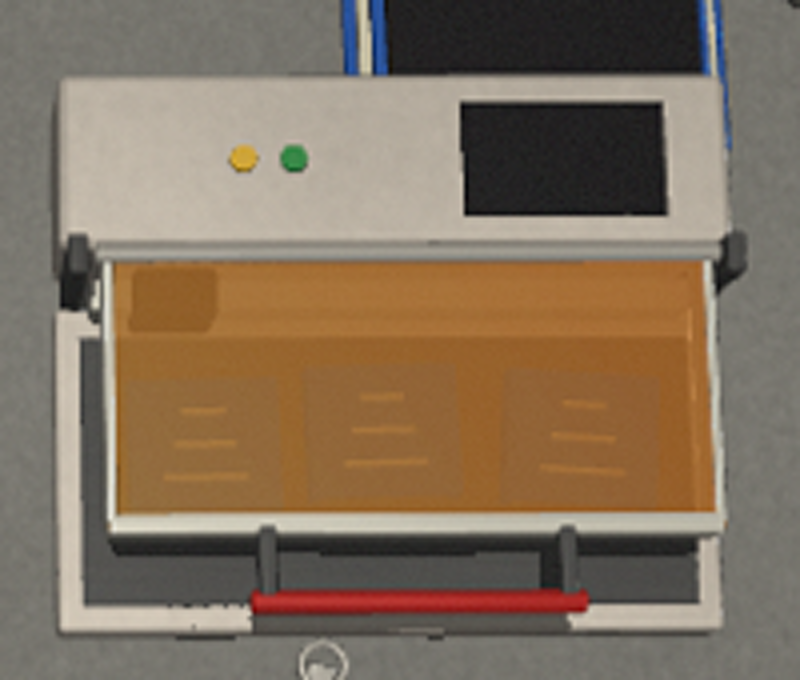

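View pics/b_sp2.png

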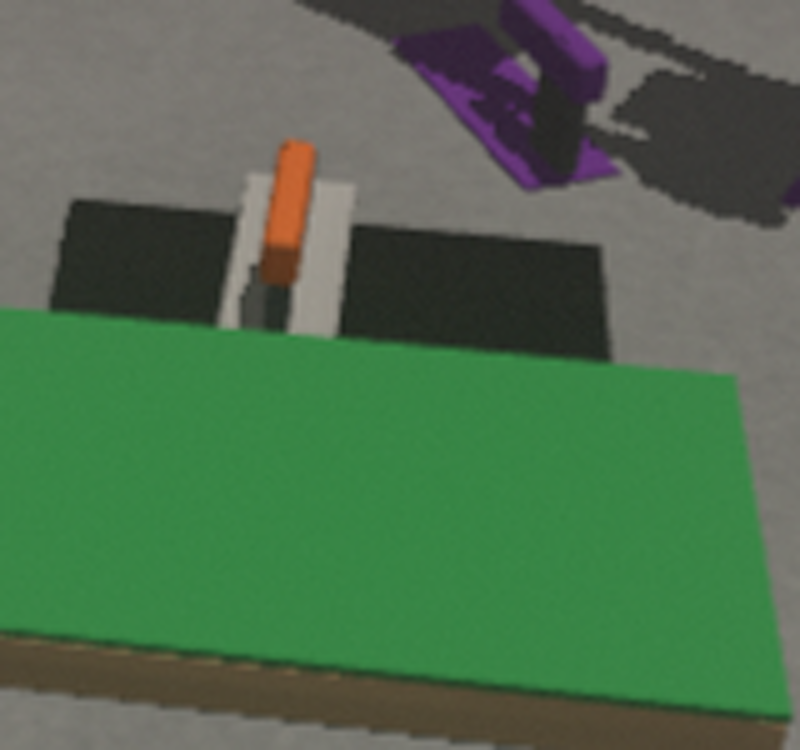

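The enlarged crop confirms it: orange handle at (258,264), pale blade with its tip pointing towards the robot at (258,312). There are three panels under the guard, at about (391,211), (435,208) and (485,209). Next I measure everything.

```bash
python3 - <<'E'
from h import *
np.set_printoptions(precision=4,suppress=True)
c=cam("top")
def f(n,pts,off,s,z):
    w=p2w(c,np.array(pts)/s+np.array(off),z); print(n,*[x[:2] for x in w],"mean",w.mean(0)); return w
b=f("bar",[(253,602),(587,600)],(340,100),4,.112)
f("stand",[(184,172),(336,170),(338,246),(183,249)],(0,0),1,.03)
f("pad",[(112,113),(602,107),(608,349),(110,358)],(180,230),5,.003)
f("blade",[(348,112),(455,115),(440,414),(337,411)],(180,230),5,.0055)
f("handle",[(373,88),(406,88),(400,257),(365,255)],(180,230),5,.072)
f("bedframe",[(60,632),(720,630),(60,312)],(340,100),4,.03)
f("guard",[(110,515),(722,515),(712,258),(105,258)],(340,100),4,.11)
f("p_left",[(130,378),(280,376),(284,504),(125,506)],(340,100),4,.049)
f("p_mid",[(307,364),(455,364),(462,496),(305,500)],(340,100),4,.049)
f("p_right",[(503,370),(658,376),(658,497),(498,505)],(340,100),4,.049)
f("wrench",[(420,264),(407,316)],(0,0),1,.0)
f("offcut",[(449,278),(486,281),(485,302),(447,298)],(0,0),1,.014)
f("hinge",[(78,240),(740,236)],(340,100),4,.11)
goto([b[:,0].mean(),b[:,1].mean(),.25],0)
E
```

```text
bar [ 0.4517 -0.1167] [ 0.45   -0.3053] mean [ 0.4508 -0.211   0.112 ]
stand [0.664  0.4001] [0.6634 0.029 ] [0.4758 0.0278] [0.4743 0.3988] mean [0.5694 0.2139 0.03  ]
pad [0.4685 0.3577] [0.4677 0.1189] [0.3501 0.1172] [0.3496 0.3569] mean [0.409  0.2377 0.003 ]
blade [0.4669 0.2424] [0.4646 0.1904] [0.3202 0.198 ] [0.3224 0.2473] mean [0.3935 0.2195 0.0055]
handle [0.4691 0.2229] [0.4689 0.2076] [0.3903 0.2104] [0.3915 0.2265] mean [0.43   0.2169 0.072 ]
bedframe [ 0.4462 -0.0122] [ 0.4413 -0.407 ] [ 0.6426 -0.0169] mean [ 0.5101 -0.1454  0.03  ]
guard [ 0.5031 -0.0376] [ 0.4977 -0.3855] [ 0.6483 -0.3896] [ 0.6536 -0.0387] mean [ 0.5757 -0.2128  0.11  ]
p_left [ 0.5965 -0.0567] [ 0.5963 -0.1467] [ 0.5185 -0.1461] [ 0.5187 -0.0516] mean [ 0.5575 -0.1003  0.049 ]
p_mid [ 0.6035 -0.1632] [ 0.6021 -0.252 ] [ 0.5217 -0.2522] [ 0.5207 -0.1587] mean [ 0.562  -0.2065  0.049 ]
p_right [ 0.598  -0.2806] [ 0.5929 -0.3734] [ 0.5193 -0.3689] [ 0.5159 -0.2734] mean [ 0.5565 -0.3241  0.049 ]
wrench [ 0.4326 -0.1721] [ 0.3074 -0.1358] mean [ 0.37   -0.1539  0.    ]
offcut [ 0.3962 -0.2382] [ 0.3876 -0.3269] [ 0.3374 -0.3216] [ 0.3484 -0.2311] mean [ 0.3674 -0.2794  0.014 ]
hinge [ 0.6646 -0.0234] [ 0.6612 -0.4067] mean [ 0.6629 -0.215   0.11  ]
tcp [0.2519 0.5166 0.1769] jaw 64.0 dworld mm [ 198.9 -727.6   73.1] tool mm now [-566.8  497.8  -72.9] tool mm after yaw [198.9 727.6 -73.4] yaw cmd 64.0 q6 -0.21
```

```bash
python3 -m pendant '[{"travel":[0,0,-10],"yaw":8.1,"fingers":0.22},{"travel":[0,0,-10],"yaw":8.1,"fingers":0.22},{"travel":[0,0,-10],"yaw":8.1,"fingers":0.22},{"travel":[0,0,-10],"yaw":8.1,"fingers":0.22},{"travel":[0,0,-10],"yaw":8.1,"fingers":0.22},{"travel":[0,0,-10],"yaw":8.1,"fingers":0.22},{"travel":[0,0,-10],"yaw":8.1,"fingers":0.22},{"travel":[0,0,0],"yaw":8.0,"fingers":0.22}]'
python3 -c "
from h import *
goto([.4508,-.211,.20],-0.7)"
```

```text
t: 1.1
eef_pos: [0.2526, 0.5175, 0.249]
ee_rot: [1.0, -0.009, 0.001, -0.001]
ft_force: [-0.3, 0.0, -0.4]
opening: 0.0297
tcp [0.2526 0.5175 0.249 ] jaw -1.03 dworld mm [ 198.2 -728.5  -49. ] tool mm now [211.2 724.9  47.6] tool mm after yaw [207.  726.1  47.6] yaw cmd -0.33 q6 0.92
```

```bash
python3 -m pendant '[{"travel":[13,45,0],"yaw":0,"fingers":0.22},{"travel":[13,45,0],"yaw":0,"fingers":0.22},{"travel":[13,45,0],"yaw":0,"fingers":0.22},{"travel":[13,45,0],"yaw":0,"fingers":0.22},{"travel":[13,45,0],"yaw":0,"fingers":0.22},{"travel":[13,45,0],"yaw":0,"fingers":0.22},{"travel":[13,45,0],"yaw":0,"fingers":0.22},{"travel":[13,45,0],"yaw":0,"fingers":0.22},{"travel":[13,45,0],"yaw":0,"fingers":0.22},{"travel":[13,45,0],"yaw":0,"fingers":0.22},{"travel":[13,45,0],"yaw":0,"fingers":0.22},{"travel":[13,45,0],"yaw":0,"fingers":0.22}]'
python3 -m pendant '[{"travel":[13,45,10],"yaw":-0.3,"fingers":0.22},{"travel":[13,45,10],"yaw":0,"fingers":0.22},{"travel":[13,45,10],"yaw":0,"fingers":0.22},{"travel":[13,45,10],"yaw":0,"fingers":0.22},{"travel":[0,0,0],"yaw":0,"fingers":0.22},{"travel":[0,0,0],"yaw":0,"fingers":0.22}]'
python3 -c "
from h import *
goto([.4508,-.211,.16],-0.7)
c=cam('wrist','c_w.png');cam('scene','c_s.png')
o,M=state();print(w2p(c,[[.4517,-.1167,.11],[.45,-.3053,.11]]),w2p(c,o['eef_pos']))"
```

```text
t: 2.3
eef_pos: [0.4016, -0.0271, 0.2474]
ee_rot: [1.0, -0.006, 0.001, 0.0]
ft_force: [0.7, 0.3, 0.3]
opening: 0.0201
t: 2.9
eef_pos: [0.4516, -0.2058, 0.2066]
ee_rot: [1.0, -0.004, -0.001, -0.001]
ft_force: [0.3, 0.1, -0.7]
opening: 0.0202
tcp [ 0.4516 -0.2058  0.2066] jaw -0.5 dworld mm [ -0.8  -5.2 -46.6] tool mm now [-0.7  5.3 46.6] tool mm after yaw [-0.6  5.3 46.6] yaw cmd 0.2 q6 -0.66
[[318.09978882 127.36040545]
 [318.14929314 341.48281224]] [[319.18347489 275.13431289]]
```

View pics/c_w.png

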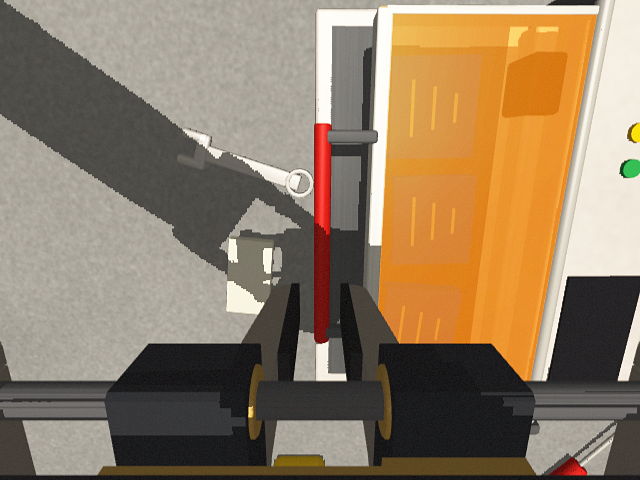

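The wrist view shows the red bar at column ~322, the fingertip gap centred at ~320, and the guard edge at ~375. That puts the bar about 2 mm further in +x than the top view gave. I'll descend partway and re-check.

```bash
python3 -m pendant '[{"travel":[2,5,20],"yaw":0,"fingers":0.22},{"travel":[0,0,30],"yaw":0,"fingers":0.22},{"travel":[0,0,20],"yaw":0,"fingers":0.22},{"travel":[0,0,0],"yaw":0,"fingers":0.22}]'
python3 -c "
from h import *
goto([.4535,-.211,.097],-0.7)
c=cam('wrist','c_w2.png')
crop(c,(240,100,420,380),'c_w2c.png',2)"
```

```text
t: 3.4
eef_pos: [0.4523, -0.2078, 0.135]
ee_rot: [1.0, -0.003, -0.002, -0.002]
ft_force: [-1.1, -0.2, 0.8]
opening: 0.0204
tcp [ 0.4523 -0.2078  0.135 ] jaw -0.29 dworld mm [  1.2  -3.2 -38. ] tool mm now [ 1.3  3.3 38. ] tool mm after yaw [ 1.4  3.3 38. ] yaw cmd 0.41 q6 -0.67
```

View pics/c_w2c.png

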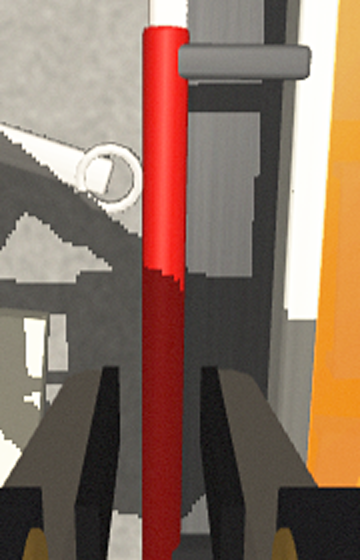

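The bar (mid 163) is centred between the fingers (mid 160). I'll descend and close.

```bash
python3 -m pendant '[{"travel":[1,3,15],"yaw":0.3,"fingers":0.22},{"travel":[0,0,12],"yaw":0,"fingers":0.22},{"travel":[0,0,10],"yaw":0,"fingers":0.22},{"travel":[0,0,0],"yaw":0,"fingers":0.22},{"travel":[0,0,0],"yaw":0,"fingers":0},{"travel":[0,0,0],"yaw":0,"fingers":0},{"travel":[0,0,0],"yaw":0,"fingers":0}]'
python3 - <<'E'
from h import *
goto([.4535,-.211,.097],-0.7)
r=203;a=np.linspace(0,1.8,19);x=-r*np.cos(a);z=r*np.sin(a)
for i in range(18): print(round(a[i+1],2),np.round([x[i+1]-x[i],-(z[i+1]-z[i])],1))
E
```

```text
t: 4.15
eef_pos: [0.4553, -0.2138, 0.1009]
ee_rot: [1.0, -0.006, 0.0, 0.0]
ft_force: [-0.1, -1.3, -0.5]
opening: 0.0005
tcp [ 0.4553 -0.2138  0.1009] jaw -0.7 dworld mm [-1.8  2.8 -3.9] tool mm now [-1.9 -2.8  3.9] tool mm after yaw [-1.9 -2.8  3.9] yaw cmd -0.0 q6 -0.67
0.1 [  1.  -20.3]
0.2 [  3.  -20.1]
0.3 [  5.  -19.7]
0.4 [  7.  -19.1]
0.5 [  8.8 -18.3]
0.6 [ 10.6 -17.3]
0.7 [ 12.3 -16.2]
0.8 [ 13.8 -14.8]
0.9 [ 15.2 -13.4]
1.0 [ 16.5 -11.8]
1.1 [ 17.6 -10.1]
1.2 [18.5 -8.3]
1.3 [19.3 -6.4]
1.4 [19.8 -4.4]
1.5 [20.1 -2.4]
1.6 [20.3 -0.4]
1.7 [20.2  1.6]
1.8 [20.   3.6]
```

The opening is 0.5 mm, so the bar isn't between the fingers. Looking.

```bash
python3 -c "
from h import *
c=cam('wrist','c_w3.png')
crop(c,(200,60,480,400),'c_w3c.png',1.7)
s=cam('scene');crop(s,(100,130,320,330),'c_s3.png',3.6)"
```

```text
(no output)
```

View pics/c_w3c.png

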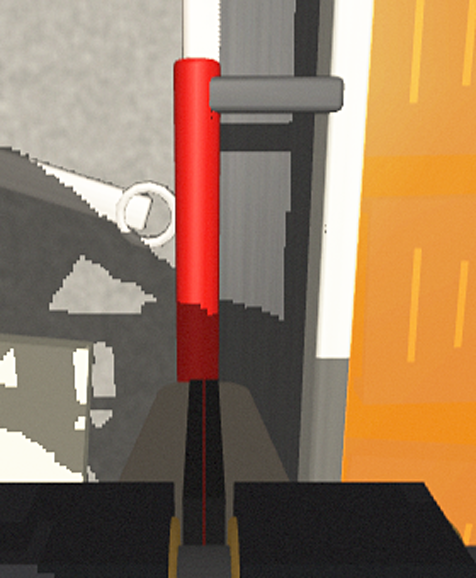

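View pics/c_s3.png

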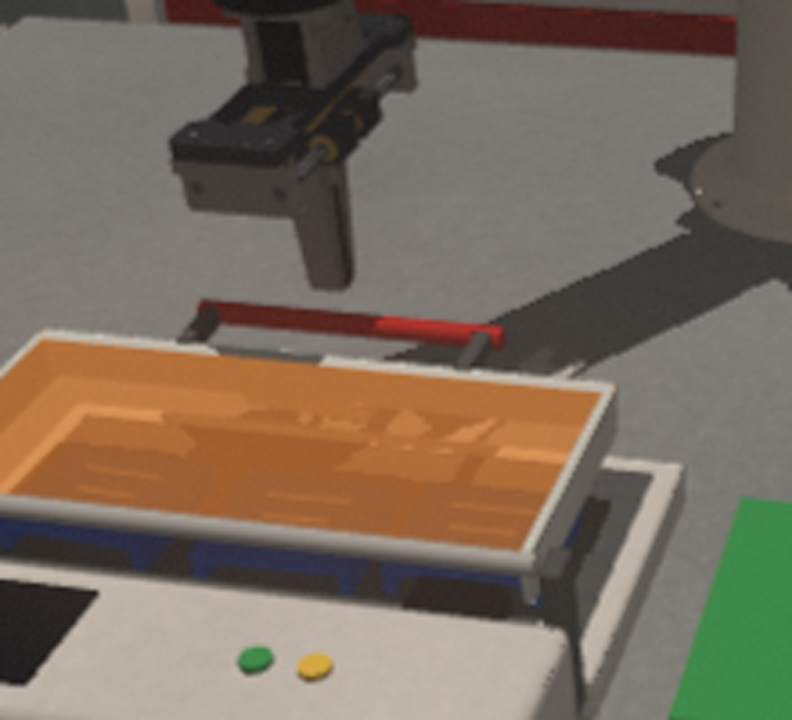

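```bash
python3 -c "
from h import *
o,M=state();p=o['eef_pos'];print(p,M.round(3))
for n in ('scene','top','wrist'):
  c=cam(n); print(n,w2p(c,p),w2p(c,p+[0,0,.03]),w2p(c,[[.4517,-.1167,.11],[.45,-.3053,.11]]))
"
```

```text
[ 0.45516605 -0.21371524  0.10061645] [[ 1.    -0.012  0.001]
 [-0.012 -1.    -0.   ]
 [ 0.001  0.    -1.   ]]
scene [[194.88696434 224.42562673]] [[192.81293894 212.26571465]] [[238.27971695 223.54054187]
 [155.30010544 216.06898871]]
top [[445.0774004  249.01625075]] [[447.83683545 247.19916514]] [[403.12141252 250.63332417]
 [486.48724442 250.10005687]]
wrist [[318.72386517 276.48910586]] [[318.63199668 296.52566393]] [[309.4215399  101.92882071]
 [312.43385172 415.77364375]]
```

The reported TCP projects 12 px below the seen fingertips in the scene view (TCP (195,224), tips ~(192,210)), so the real tips are about 30 mm behind the reported TCP. I'll quantify this before going on.

```bash
python3 -c "
from h import *
o,M=state();p=o['eef_pos']
s=cam('scene')
crop(s,(170,160,220,235),'c_s4.png',8)
for dz in (0,.01,.02,.03,.04): print(dz,[((w2p(s,p+[dx,dy,dz])[0]-[170,160])*8).round() for dx,dy in ((.018,-.01),(.018,.01),(0,0))])
"
```

```text
0 [array([138., 547.]), array([210., 554.]), array([200., 516.])]
0.01 [array([133., 515.]), array([204., 521.]), array([194., 484.])]
0.02 [array([127., 482.]), array([199., 489.]), array([189., 451.])]
0.03 [array([121., 449.]), array([193., 455.]), array([183., 419.])]
0.04 [array([115., 416.]), array([187., 422.]), array([178., 386.])]
```

View pics/c_s4.png

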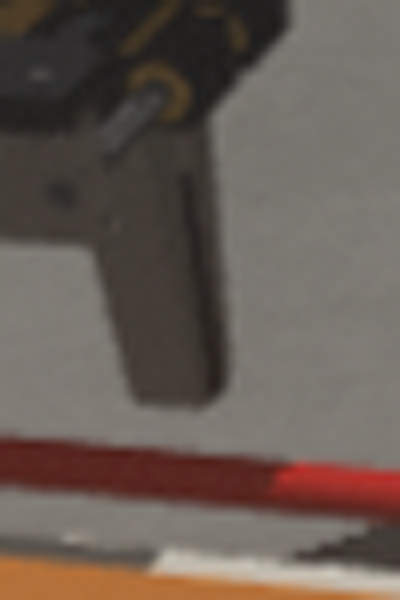

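The tips are about 36 mm behind the reported TCP, by both the scene and wrist scales. I'll open to 20 mm, shift x by −2 mm and go down with a force check.

```bash
python3 -m pendant '[{"travel":[-2,0,0],"yaw":0,"fingers":0.22},{"travel":[0,0,0],"yaw":0,"fingers":0.22},{"travel":[0,0,0],"yaw":0,"fingers":0.22},{"travel":[0,0,10],"yaw":0,"fingers":0.22},{"travel":[0,0,8],"yaw":0,"fingers":0.22},{"travel":[0,0,7],"yaw":0,"fingers":0.22},{"travel":[0,0,0],"yaw":0,"fingers":0.22}]'
python3 -c "
from h import *
goto([.4535,-.211,.061],-0.7)
c=cam('wrist')
crop(c,(200,60,480,400),'c_w5c.png',1.7)"
```

```text
t: 5.15
eef_pos: [0.4518, -0.2126, 0.0734]
ee_rot: [1.0, -0.006, -0.001, -0.001]
ft_force: [-0.4, -0.5, -0.1]
opening: 0.0201
tcp [ 0.4518 -0.2126  0.0734] jaw -0.7 dworld mm [  1.7   1.6 -12.4] tool mm now [ 1.7 -1.6 12.4] tool mm after yaw [ 1.7 -1.6 12.4] yaw cmd -0.0 q6 -0.67
```

View pics/c_w5c.png

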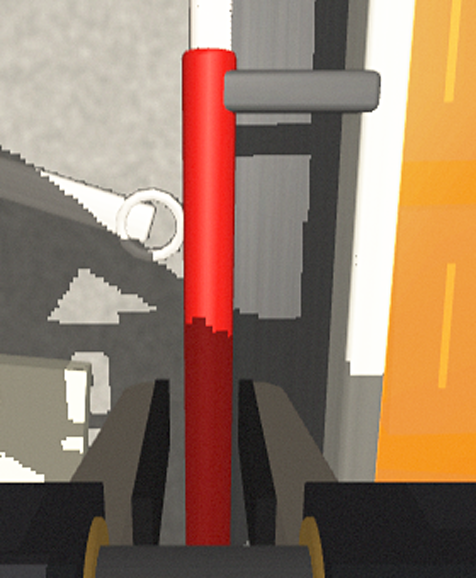

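```bash
python3 -m pendant '[{"travel":[1.5,0,6],"yaw":0,"fingers":0.22},{"travel":[0,0,6],"yaw":0,"fingers":0.22},{"travel":[0,0,3],"yaw":0,"fingers":0.22},{"travel":[0,0,0],"yaw":0,"fingers":0.22},{"travel":[0,0,0],"yaw":0,"fingers":0},{"travel":[0,0,0],"yaw":0,"fingers":0},{"travel":[0,0,0],"yaw":0,"fingers":0}]'
python3 -c "
from h import *
goto([.4535,-.211,.061],-0.7)
c=cam('wrist')
crop(c,(200,60,480,400),'c_w6c.png',1.7)"
```

```text
t: 5.9
eef_pos: [0.4532, -0.2134, 0.06]
ee_rot: [1.0, -0.006, -0.001, -0.0]
ft_force: [-5.3, 0.0, 1.7]
opening: 0.0129
tcp [ 0.4532 -0.2134  0.06  ] jaw -0.68 dworld mm [0.3 2.4 1. ] tool mm now [ 0.3 -2.4 -1. ] tool mm after yaw [ 0.3 -2.4 -1. ] yaw cmd 0.02 q6 -0.67
```

View pics/c_w6c.png

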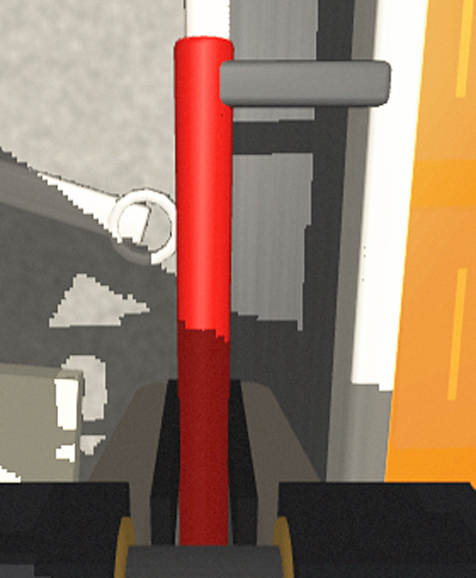

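Gripped (opening 12.9 mm). Starting the arc.

```bash
python3 -m pendant '[{"travel":[1,0,-20.3],"yaw":0,"fingers":0},{"travel":[3,0,-20.1],"yaw":0,"fingers":0},{"travel":[5,0,-19.7],"yaw":0,"fingers":0},{"travel":[7,0,-19.1],"yaw":0,"fingers":0},{"travel":[8.8,0,-18.3],"yaw":0,"fingers":0}]'
python3 -c "
from h import *
goto([.4781,-.2134,.157],-0.7)"
```

```text
t: 6.45
eef_pos: [0.4763, -0.2137, 0.1576]
ee_rot: [1.0, -0.006, -0.004, -0.0]
ft_force: [-7.0, -2.2, 0.2]
opening: 0.013
tcp [ 0.4763 -0.2137  0.1576] jaw -0.71 dworld mm [ 1.8  0.3 -0.6] tool mm now [ 1.8 -0.3  0.6] tool mm after yaw [ 1.8 -0.3  0.6] yaw cmd -0.01 q6 -0.64
```

```bash
python3 -m pendant '[{"travel":[10.6,0,-17.3],"yaw":0,"fingers":0},{"travel":[12.3,0,-16.2],"yaw":0,"fingers":0},{"travel":[13.8,0,-14.8],"yaw":0,"fingers":0},{"travel":[15.2,0,-13.4],"yaw":0,"fingers":0},{"travel":[16.5,0,-11.8],"yaw":0,"fingers":0},{"travel":[17.6,0,-10.1],"yaw":0,"fingers":0},{"travel":[18.5,0,-8.3],"yaw":0,"fingers":0}]'
python3 -m pendant '[{"travel":[19.3,0,-6.4],"yaw":0,"fingers":0},{"travel":[19.8,0,-4.4],"yaw":0,"fingers":0},{"travel":[20.1,0,-2.4],"yaw":0,"fingers":0}]'
python3 -c "
from h import *
goto([.6419,-.2134,.2625],-0.7)
s=cam('scene','d_s.png')"
```

```text
t: 7.15
eef_pos: [0.5838, -0.2155, 0.2527]
ee_rot: [1.0, -0.006, 0.0, 0.001]
ft_force: [-4.6, 0.9, 2.9]
opening: 0.013
t: 7.45
eef_pos: [0.6436, -0.2162, 0.2641]
ee_rot: [1.0, -0.006, 0.0, 0.001]
ft_force: [-1.3, -1.5, 0.1]
opening: 0.0133
tcp [ 0.6436 -0.2162  0.2641] jaw -0.72 dworld mm [-1.7  2.8 -1.6] tool mm now [-1.7 -2.8  1.6] tool mm after yaw [-1.7 -2.8  1.6] yaw cmd -0.02 q6 -0.49
```

View pics/d_s.png

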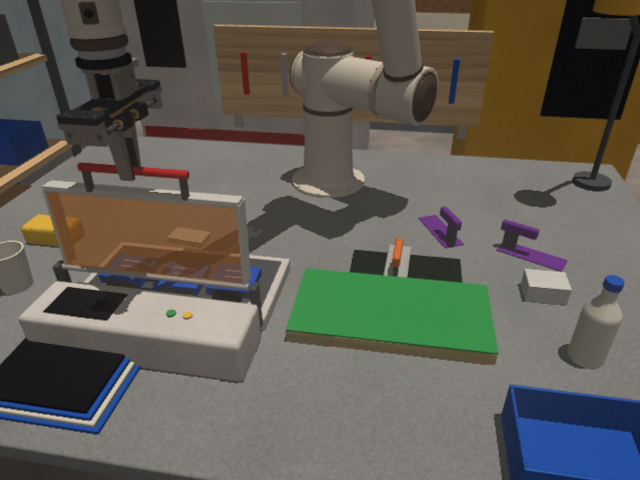

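The guard is nearly upright, with the bar held at (133,170). I'll continue past the balance point to the stop.

```bash
python3 -m pendant '[{"travel":[20.3,0,-0.4],"yaw":0,"fingers":0},{"travel":[20.2,0,1.6],"yaw":0,"fingers":0},{"travel":[10,0,1.5],"yaw":0,"fingers":0},{"travel":[7,0,1.2],"yaw":0,"fingers":0},{"travel":[0,0,0],"yaw":0,"fingers":0}]'
python3 -c "
from h import *
goto([.7,-.2134,.26],-0.7)"
```

```text
t: 8.0
eef_pos: [0.7009, -0.217, 0.2588]
ee_rot: [1.0, -0.006, 0.0, 0.0]
ft_force: [-0.5, -2.2, 0.5]
opening: 0.013
tcp [ 0.7009 -0.217   0.2588] jaw -0.7 dworld mm [-0.9  3.6  1.2] tool mm now [-1.  -3.6 -1.2] tool mm after yaw [-1.  -3.6 -1.2] yaw cmd -0.0 q6 -0.45
```

```bash
python3 -m pendant '[{"travel":[0,0,0],"yaw":0,"fingers":0.35},{"travel":[0,0,0],"yaw":0,"fingers":0.35},{"travel":[0,0,-20],"yaw":0,"fingers":0.35},{"travel":[0,0,-30],"yaw":0,"fingers":0.35},{"travel":[-10,0,-20],"yaw":0,"fingers":0.35},{"travel":[-40,-20,0],"yaw":0,"fingers":0.6},{"travel":[-40,-30,0],"yaw":0,"fingers":0.6}]'
python3 -c "
from h import *
goto([.43,.2169,.2],-90)
s=cam('scene','d_s2.png')
t=cam('top','d_t2.png')"
```

```text
t: 8.7
eef_pos: [0.6099, -0.1662, 0.3289]
ee_rot: [1.0, -0.007, 0.0, 0.0]
ft_force: [0.3, 0.7, 0.8]
opening: 0.0459
tcp [ 0.6099 -0.1662  0.3289] jaw -0.81 dworld mm [-179.9  383.1 -128.9] tool mm now [-185.4 -380.6  128.5] tool mm after yaw [-383.2  179.8  128.6] yaw cmd 89.19 q6 -0.44
```

View pics/d_s2.png

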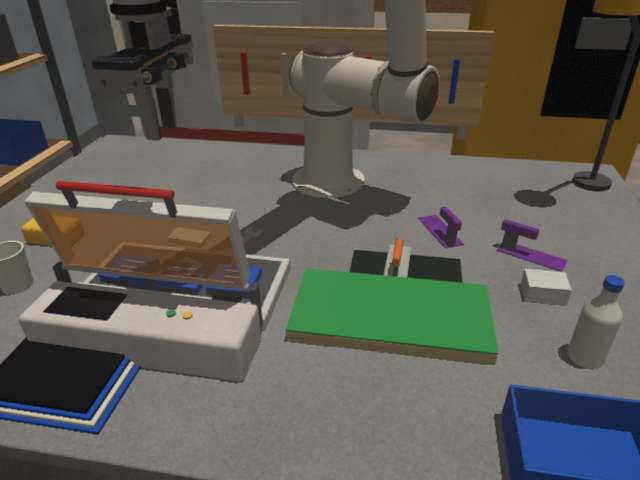

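View pics/d_t2.png

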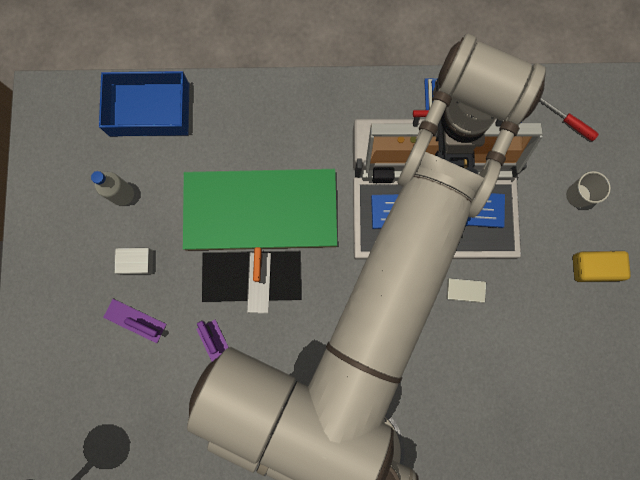

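The guard rests open on its stop, with the bar at (115,190) in the scene view. The spatula hasn't moved, and the wrench by the machine is hidden behind the arm. Next I turn and go to the spatula.

```bash
python3 -m pendant '[{"travel":[0,0,0],"yaw":-8.1,"fingers":0.6},{"travel":[0,0,0],"yaw":-8.1,"fingers":0.6},{"travel":[0,0,0],"yaw":-8.1,"fingers":0.6},{"travel":[0,0,0],"yaw":-8.1,"fingers":0.6},{"travel":[0,0,0],"yaw":-8.1,"fingers":0.6},{"travel":[0,0,0],"yaw":-8.1,"fingers":0.6},{"travel":[0,0,0],"yaw":-8.1,"fingers":0.6},{"travel":[0,0,0],"yaw":-8.1,"fingers":0.6},{"travel":[0,0,0],"yaw":-8.1,"fingers":0.6},{"travel":[0,0,0],"yaw":-8.1,"fingers":0.6},{"travel":[0,0,0],"yaw":-7,"fingers":0.6}]'
python3 -c "
from h import *
goto([.4205,.218,.15],87.5)"
```

```text
t: 9.9
eef_pos: [0.6109, -0.1656, 0.3295]
ee_rot: [0.722, 0.692, 0.0, 0.0]
ft_force: [-0.2, -0.2, 0.6]
opening: 0.055
tcp [ 0.6109 -0.1656  0.3295] jaw 87.61 dworld mm [-190.4  383.6 -179.5] tool mm now [ 375.4 -206.5  179.2] tool mm after yaw [ 375.  -207.2  179.2] yaw cmd 0.11 q6 -1.98
```

```bash
python3 -m pendant '[{"travel":[37.5,-20.7,10],"yaw":0,"fingers":0.6},{"travel":[37.5,-20.7,15],"yaw":0,"fingers":0.6},{"travel":[37.5,-20.7,15],"yaw":0,"fingers":0.6},{"travel":[37.5,-20.7,20],"yaw":0,"fingers":0.6},{"travel":[37.5,-20.7,20],"yaw":0,"fingers":0.6},{"travel":[37.5,-20.7,20],"yaw":0,"fingers":0.6},{"travel":[37.5,-20.7,20],"yaw":0,"fingers":0.6},{"travel":[37.5,-20.7,20],"yaw":0,"fingers":0.6},{"travel":[37.5,-20.7,20],"yaw":0,"fingers":0.6},{"travel":[37.5,-20.7,20],"yaw":0,"fingers":0.6},{"travel":[0,0,0],"yaw":0,"fingers":0.6},{"travel":[0,0,0],"yaw":0,"fingers":0.6}]'
python3 -c "
from h import *
goto([.4205,.218,.07],87.5)
c=cam('wrist','e_w.png'); t=cam('top','e_t.png')
print(w2p(c,[[.469,.2152,.072],[.391,.2185,.072],[.4205,.218,.072]]))"
```

```text
t: 11.1
eef_pos: [0.4216, 0.2192, 0.1491]
ee_rot: [0.723, 0.691, 0.0, 0.0]
ft_force: [0.5, -0.0, 0.3]
opening: 0.0552
tcp [0.4216 0.2192 0.1491] jaw 87.42 dworld mm [ -1.1  -1.2 -79.1] tool mm now [-1.2 -1.1 79.1] tool mm after yaw [-1.2 -1.1 79.1] yaw cmd -0.08 q6 -1.3
[[316.60410586 296.29040418]
 [316.15231609 203.40081886]
 [317.26490875 240.0624292 ]]
```

View pics/e_w.png

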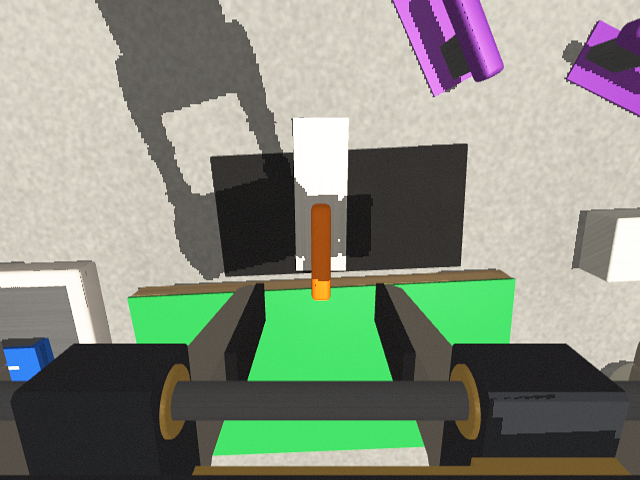

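View pics/e_t.png

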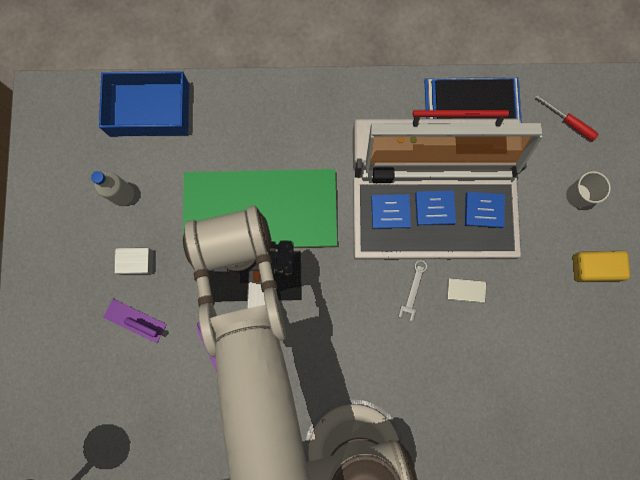

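The handle (col 320) is centred between the fingers (cols 265 and 376). Descending.

```bash
python3 -m pendant '[{"travel":[0,0,30],"yaw":0,"fingers":0.6},{"travel":[0,0,30],"yaw":0,"fingers":0.6},{"travel":[0,0,30],"yaw":0,"fingers":0.6},{"travel":[0,0,20],"yaw":0,"fingers":0.6},{"travel":[0,0,10],"yaw":0,"fingers":0.6},{"travel":[0,0,0],"yaw":0,"fingers":0.6}]'
python3 -c "
from h import *
goto([.4205,.218,.008],87.5)
c=cam('wrist'); crop(c,(220,100,420,440),'e_w2.png',1.7)
s=cam('scene'); crop(s,(350,170,450,290),'e_s2.png',5)"
```

```text
t: 11.8
eef_pos: [0.422, 0.2179, 0.0284]
ee_rot: [0.724, 0.69, -0.001, -0.0]
ft_force: [-0.5, 0.0, 0.4]
opening: 0.0549
tcp [0.422  0.2179 0.0284] jaw 87.2 dworld mm [ -1.5   0.1 -20.4] tool mm now [ 0.  -1.5 20.4] tool mm after yaw [ 0.1 -1.5 20.4] yaw cmd -0.3 q6 -1.3
```

View pics/e_w2.png

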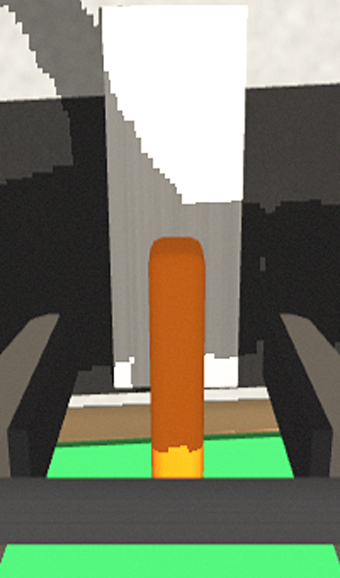

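View pics/e_s2.png

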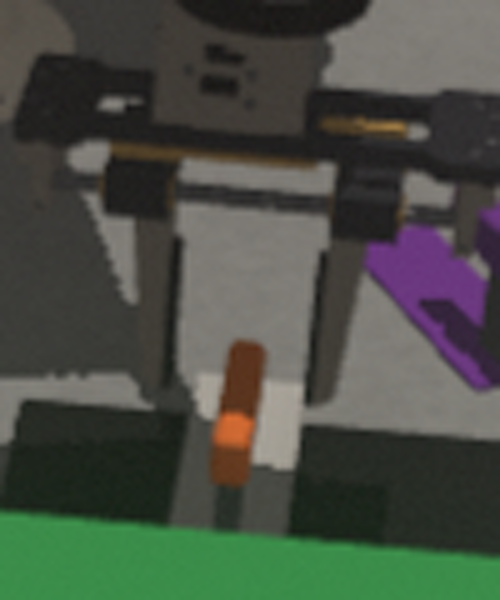

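```bash
python3 -c "
from h import *
c=cam('wrist'); crop(c,(220,230,420,360),'e_w3.png',4)"
```

```text
(no output)
```

View pics/e_w3.png

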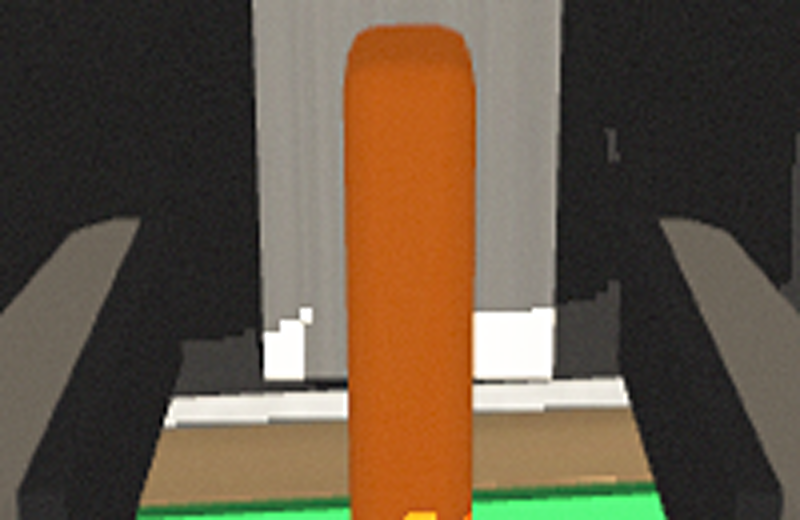

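The fingertips are level with the handle top (110 px for 55 mm, against 32 px for 16 mm). I'll go 28 mm deeper and close.

```bash
python3 -m pendant '[{"travel":[0,0,14],"yaw":0,"fingers":0.6},{"travel":[0,0,14],"yaw":0,"fingers":0.6},{"travel":[0,0,0],"yaw":0,"fingers":0.6},{"travel":[0,0,0],"yaw":0,"fingers":0},{"travel":[0,0,0],"yaw":0,"fingers":0},{"travel":[0,0,0],"yaw":0,"fingers":0},{"travel":[0,0,0],"yaw":0,"fingers":0},{"travel":[0,0,0],"yaw":0,"fingers":0}]'
python3 -c "
from h import *
goto([.4205,.218,.1],87.5)
s=cam('scene'); crop(s,(350,170,450,290),'e_s4.png',5)"
```

```text
t: 12.75
eef_pos: [0.4222, 0.219, 0.0012]
ee_rot: [0.724, 0.69, 0.0, 0.0]
ft_force: [0.3, 1.7, 1.3]
opening: 0.0175
tcp [0.4222 0.219  0.0012] jaw 87.3 dworld mm [-1.7 -1.  98.8] tool mm now [ -1.1  -1.6 -98.8] tool mm after yaw [ -1.1  -1.6 -98.8] yaw cmd -0.2 q6 -1.3
```

View pics/e_s4.png

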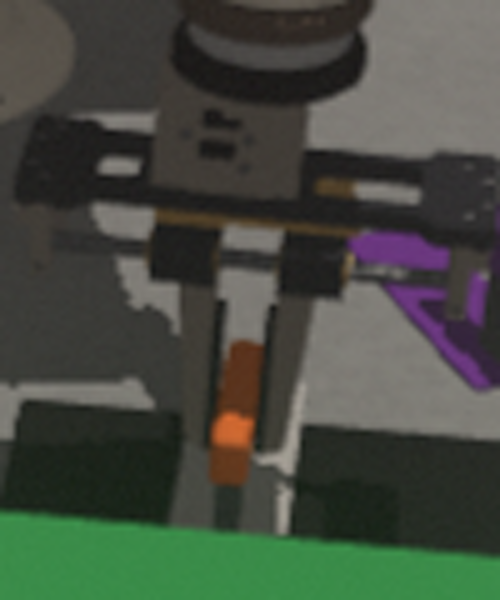

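```bash
python3 -m pendant '[{"travel":[0,0,0],"yaw":0,"fingers":0},{"travel":[0,0,0],"yaw":0,"fingers":0},{"travel":[0,0,-10],"yaw":0,"fingers":0},{"travel":[0,0,-30],"yaw":0,"fingers":0},{"travel":[0,0,-40],"yaw":0,"fingers":0},{"travel":[0,0,-40],"yaw":0,"fingers":0},{"travel":[0,0,0],"yaw":0,"fingers":0}]'
python3 -c "
from h import *
goto([.4205,.218,.1],-90)
c=cam('wrist','f_w.png')
s=cam('scene'); crop(s,(330,130,480,290),'f_s.png',4)
t=cam('top'); crop(t,(345,150,545,270),'f_t.png',4)"
```

```text
t: 13.5
eef_pos: [0.4263, 0.2199, 0.1274]
ee_rot: [0.724, 0.69, 0.005, 0.003]
ft_force: [0.7, 0.6, -1.1]
opening: 0.0159
tcp [0.4263 0.2199 0.1274] jaw 87.31 dworld mm [ -5.8  -1.9 -27.4] tool mm now [-2.2 -6.  27.3] tool mm after yaw [-2.  -6.1 27.3] yaw cmd -2.69 q6 -1.3
```

View pics/f_w.png

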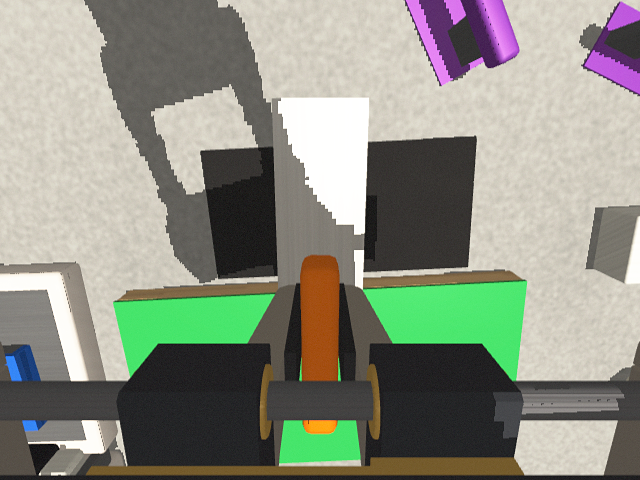

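View pics/f_s.png

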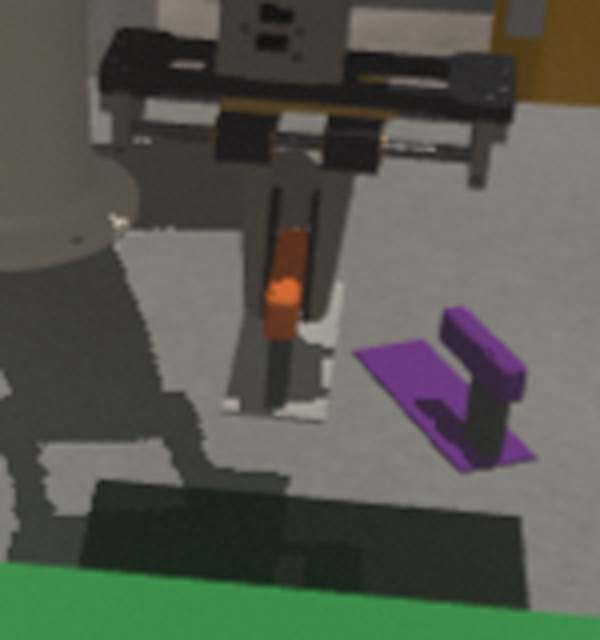

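View pics/f_t.png

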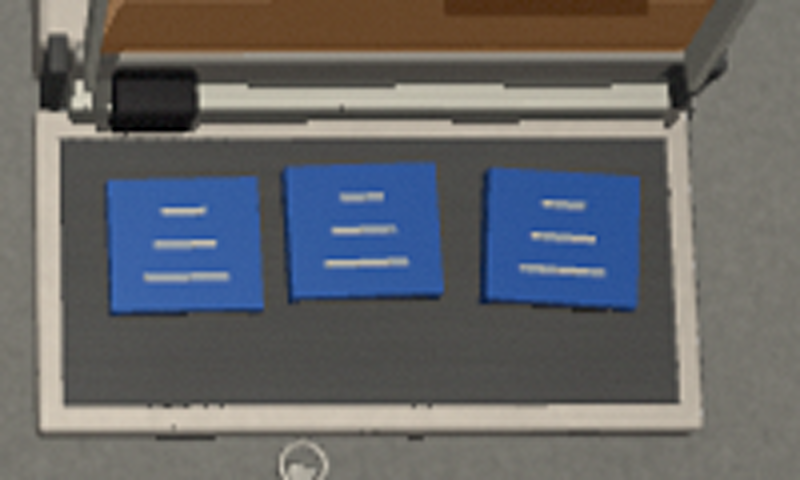

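The spatula is lifted level (opening 15.9 mm) and the three panels are in plain view. Measuring them now.

```bash
python3 - <<'E'
from h import *
np.set_printoptions(precision=4,suppress=True)
c=cam("top")
m=mask(c,(100,140,140),(125,255,255)); m[:185]=0;m[235:]=0;m[:,:360]=0;m[:,510:]=0
n,l,st,ce=cv2.connectedComponentsWithStats(m)
for i in range(1,n):
    if st[i,4]<200: continue
    pts=np.argwhere(l==i)[:,::-1]
    W=p2w(c,pts,.049)[:,:2]
    r=cv2.minAreaRect((W*1000).astype(np.float32)); print(st[i,4],"rect",r,"mean",W.mean(0))
for n,p in dict(L=[(107,180),(258,177),(263,309),(111,313)],M=[(283,168),(435,163),(442,296),(290,300)],R=[(487,170),(639,178),(636,308),(481,302)]).items():
    w=p2w(c,np.array(p)/4+[345,150],.049)[:,:2]; tl,tr,br,bl=w
    a=[np.degrees(np.arctan2(*(v[::-1]))) for v in (tl-bl,tr-br)]; b=[np.degrees(np.arctan2(v[1],v[0]))-90 for v in (tl-tr,bl-br)]
    print(n,w.mean(0),"yaw",a,b, np.linalg.norm(tl-bl),np.linalg.norm(tl-tr))
w=p2w(c,np.array([(62,138),(667,138),(680,403),(64,405),(38,432),(700,428)])/4+[345,150],.03);print(w)
E
```

```text
1062 rect ((563.988037109375, -206.59715270996094), (78.64591217041016, 88.74729919433594), 0.949631929397583) mean [ 0.5642 -0.2064]
1063 rect ((557.4518432617188, -325.3302001953125), (88.69766998291016, 78.45930480957031), 85.48545837402344) mean [ 0.5579 -0.3251]
1064 rect ((556.8973999023438, -99.37408447265625), (78.14134979248047, 88.68953704833984), 0.8818804025650024) mean [ 0.5576 -0.0991]
L [ 0.5552 -0.1002] yaw [np.float64(0.07534510546980436), np.float64(-0.03177705386147892)] [np.float64(0.29645086312272895), np.float64(0.6497125684256844)] 0.08083335163233354 0.09055889331503443
M [ 0.5615 -0.2066] yaw [np.float64(0.7248731285028456), np.float64(0.15433337030338604)] [np.float64(1.0600915166503597), np.float64(0.6512070469503897)] 0.08039485557679868 0.09136990986986865
R [ 0.555  -0.3249] yaw [np.float64(-5.515305919804905), np.float64(-4.815358787999796)] [np.float64(-3.9544321387089525), np.float64(-3.12935337879523)] 0.08063041553891566 0.0911611427396562
[[ 0.6262 -0.0299  0.03  ]
 [ 0.6206 -0.3986  0.03  ]
 [ 0.4578 -0.3961  0.03  ]
 [ 0.4623 -0.027   0.03  ]
 [ 0.4462 -0.0111  0.03  ]
 [ 0.4425 -0.4071  0.03  ]]
```

Panels measured: L (.556,−.100, yaw 0.5°), M (.563,−.207, 0.8°), R (.557,−.325, −4.3°). The sizes match 80×90. I'll turn the spatula half round so it points +x.

```bash
python3 -m pendant '[{"travel":[0,0,-5],"yaw":8.4,"fingers":0},{"travel":[0,0,-5],"yaw":8.4,"fingers":0},{"travel":[0,0,0],"yaw":8.4,"fingers":0},{"travel":[0,0,0],"yaw":8.4,"fingers":0},{"travel":[0,0,0],"yaw":8.4,"fingers":0},{"travel":[0,0,0],"yaw":8.4,"fingers":0},{"travel":[0,0,0],"yaw":8.4,"fingers":0},{"travel":[0,0,0],"yaw":8.4,"fingers":0},{"travel":[0,0,0],"yaw":8.4,"fingers":0},{"travel":[0,0,0],"yaw":8.4,"fingers":0},{"travel":[0,0,0],"yaw":8.4,"fingers":0}]'
python3 -m pendant '[{"travel":[0,0,0],"yaw":8.4,"fingers":0},{"travel":[0,0,0],"yaw":8.4,"fingers":0},{"travel":[0,0,0],"yaw":8.4,"fingers":0},{"travel":[0,0,0],"yaw":8.4,"fingers":0},{"travel":[0,0,0],"yaw":8.4,"fingers":0},{"travel":[0,0,0],"yaw":8.4,"fingers":0},{"travel":[0,0,0],"yaw":8.4,"fingers":0},{"travel":[0,0,0],"yaw":8.4,"fingers":0},{"travel":[0,0,0],"yaw":8.4,"fingers":0},{"travel":[0,0,0],"yaw":8.4,"fingers":0},{"travel":[0,0,0],"yaw":0,"fingers":0}]'
python3 -c "
from h import *
goto([.406,-.1,.08],-89.7)"
```

```text
t: 14.8
eef_pos: [0.4202, 0.2184, 0.1286]
ee_rot: [0.999, -0.048, -0.002, 0.001]
ft_force: [0.2, -0.8, -1.9]
opening: 0.0157
t: 15.9
eef_pos: [0.4203, 0.2185, 0.1288]
ee_rot: [0.712, -0.702, -0.001, 0.002]
ft_force: [-0.2, -0.3, -1.8]
opening: 0.0157
tcp [0.4203 0.2185 0.1288] jaw -89.13 dworld mm [ -14.3 -318.5  -48.8] tool mm now [318.2  18.9  49.2] tool mm after yaw [318.3  15.8  49.2] yaw cmd 0.57 q6 1.78
```

```bash
python3 -m pendant '[{"travel":[40,2,0],"yaw":0.6,"fingers":0},{"travel":[40,3,0],"yaw":0,"fingers":0},{"travel":[40,3,0],"yaw":0,"fingers":0},{"travel":[40,3,0],"yaw":0,"fingers":0},{"travel":[40,3,0],"yaw":0,"fingers":0},{"travel":[40,3,0],"yaw":0,"fingers":0},{"travel":[40,3,0],"yaw":0,"fingers":0},{"travel":[38,2,10],"yaw":0,"fingers":0},{"travel":[0,0,10],"yaw":0,"fingers":0},{"travel":[0,0,0],"yaw":0,"fingers":0}]'
python3 -c "
from h import *
goto([.400,-.1,.08],-89.7)
c=cam('wrist','g_w.png')
t=cam('top','g_t.png'); s=cam('scene','g_s.png');crop(t,(345,180,545,320),'g_tc.png',4)"
```

```text
t: 16.9
eef_pos: [0.4, -0.0984, 0.1085]
ee_rot: [0.709, -0.705, -0.003, 0.0]
ft_force: [0.4, 0.8, -2.1]
opening: 0.0157
tcp [ 0.4    -0.0984  0.1085] jaw -89.68 dworld mm [  0.   -1.6 -28.5] tool mm now [ 1.7 -0.1 28.5] tool mm after yaw [ 1.7 -0.1 28.5] yaw cmd 0.02 q6 1.03
```

View pics/g_w.png

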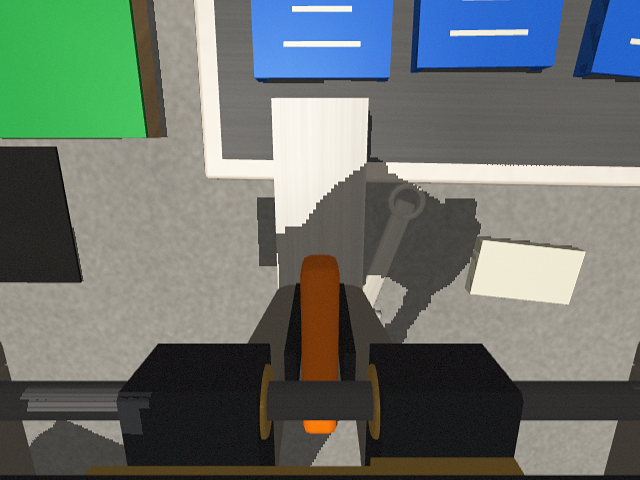

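View pics/g_tc.png

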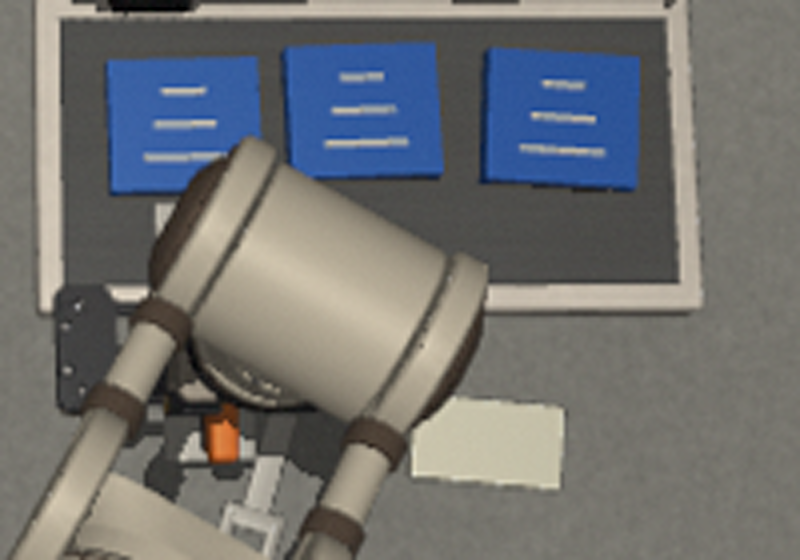

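View pics/g_s.png

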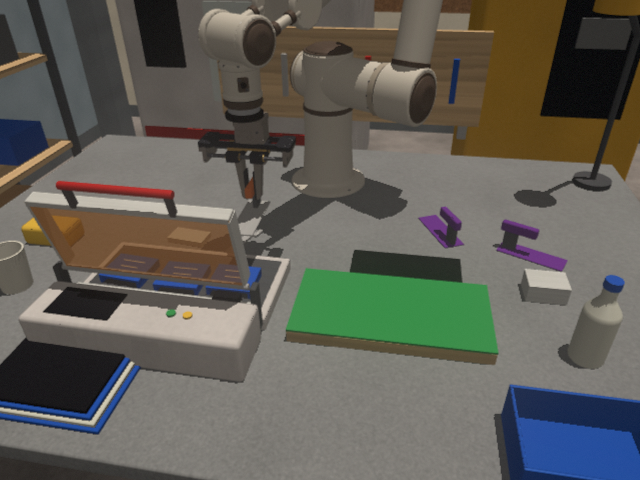

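```bash
python3 - <<'E'
from h import *
np.set_printoptions(precision=4,suppress=True)
c=cam("wrist"); crop(c,(230,60,420,130),'g_wc.png',4)
for z in (.105,.11,.113,.118):
    w=p2w(c,[(272,98),(369,98)],z); print(z,w,np.linalg.norm(w[0]-w[1]))
print("panel front",p2w(c,[(253,78),(390,78)],.049))
print("frame",p2w(c,[(207,176),(640,185)],.03), "bed edge",p2w(c,[(222,160),(640,167)],.03))
E
```

```text
0.105 [[ 0.502  -0.0709  0.105 ]
 [ 0.5025 -0.1234  0.105 ]] 0.05245297138364672
0.11 [[ 0.5015 -0.0715  0.11  ]
 [ 0.5019 -0.1228  0.11  ]] 0.05122550026526266
0.113 [[ 0.5012 -0.0719  0.113 ]
 [ 0.5016 -0.1224  0.113 ]] 0.05048901759423223
0.118 [[ 0.5006 -0.0725  0.118 ]
 [ 0.501  -0.1218  0.118 ]] 0.049261546475848184
panel front [[ 0.5205 -0.0516  0.049 ]
 [ 0.5213 -0.1438  0.049 ]]
frame [[ 0.4535 -0.01    0.03  ]
 [ 0.4495 -0.3457  0.03  ]] bed edge [[ 0.4657 -0.0224  0.03  ]
 [ 0.4632 -0.3424  0.03  ]]
```

View pics/g_wc.png

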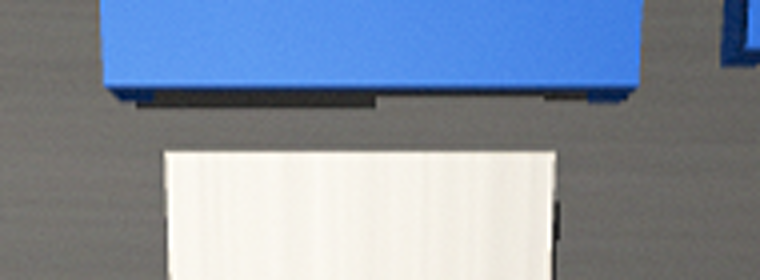

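The blade tip is centred on panel L in y (−.097 against −.098), 16–19 mm short of it, and the blade-top height agrees with the reading. Going down to tunnel height.

```bash
python3 -m pendant '[{"travel":[0,0,25],"yaw":0,"fingers":0},{"travel":[0,0,25],"yaw":0,"fingers":0},{"travel":[0,0,15],"yaw":0,"fingers":0},{"travel":[0,0,6],"yaw":0,"fingers":0},{"travel":[0,0,4],"yaw":0,"fingers":0},{"travel":[0,0,0],"yaw":0,"fingers":0},{"travel":[0,0,0],"yaw":0,"fingers":0}]'
python3 - <<'E'
from h import *
np.set_printoptions(precision=4,suppress=True)
goto([.506,-.0984,.0335],-89.7); print(state()[0]["ft_force"])
c=cam("wrist"); crop(c,(220,20,420,170),'g_wd.png',4)
s=cam("scene"); crop(s,(90,220,290,320),'g_sd.png',4)
E
```

```text
t: 17.8
eef_pos: [0.4028, -0.0995, 0.0368]
ee_rot: [0.709, -0.705, 0.001, -0.0]
ft_force: [-0.5, -0.6, -2.0]
opening: 0.0154
tcp [ 0.4028 -0.0995  0.0368] jaw -89.67 dworld mm [103.2   1.1  -3.3] tool mm now [  -0.5 -103.2    3.5] tool mm after yaw [  -0.6 -103.2    3.5] yaw cmd 0.03 q6 1.03
[-0.5135 -0.5518 -2.0457]
```

View pics/g_wd.png

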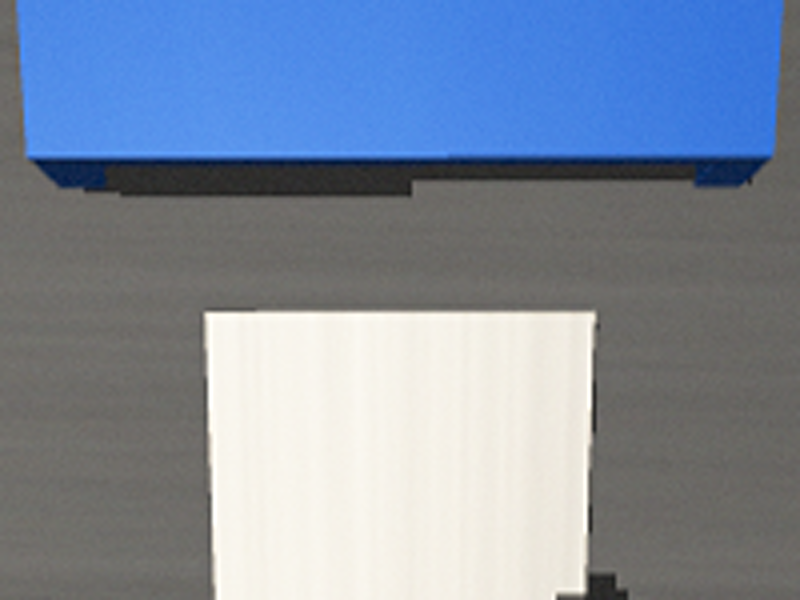

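View pics/g_sd.png

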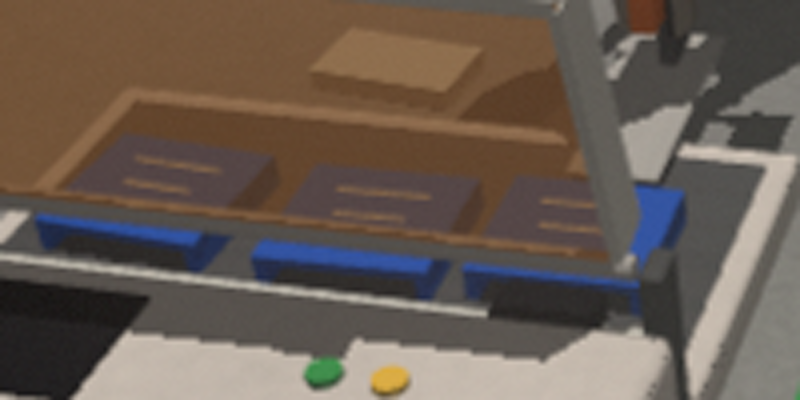

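The blade (col 205–595) is centred under panel L (28–772) with clear room to both runners. Now insert.

```bash
python3 -m pendant '[{"travel":[0,0,3],"yaw":0,"fingers":0},{"travel":[0,-10,0],"yaw":0,"fingers":0},{"travel":[0,-12,0],"yaw":0,"fingers":0},{"travel":[0,-12,0],"yaw":0,"fingers":0},{"travel":[0,-12,0],"yaw":0,"fingers":0},{"travel":[0,-12,0],"yaw":0,"fingers":0},{"travel":[0,0,0],"yaw":0,"fingers":0}]'
python3 - <<'E'
from h import *
goto([.506,-.0984,.0335],-89.7); print(state()[0]["ft_force"])
c=cam("wrist"); crop(c,(220,20,420,170),'g_we.png',4)
E
```

```text
t: 18.6
eef_pos: [0.4618, -0.0992, 0.0332]
ee_rot: [0.709, -0.705, 0.001, -0.0]
ft_force: [0.2, -0.4, -1.9]
opening: 0.0155
tcp [ 0.4618 -0.0992  0.0332] jaw -89.67 dworld mm [44.2  0.8  0.3] tool mm now [ -0.6 -44.2  -0.3] tool mm after yaw [ -0.6 -44.2  -0.3] yaw cmd 0.03 q6 1.1
[ 0.17318927 -0.36457264 -1.94318284]
```

View pics/g_we.png

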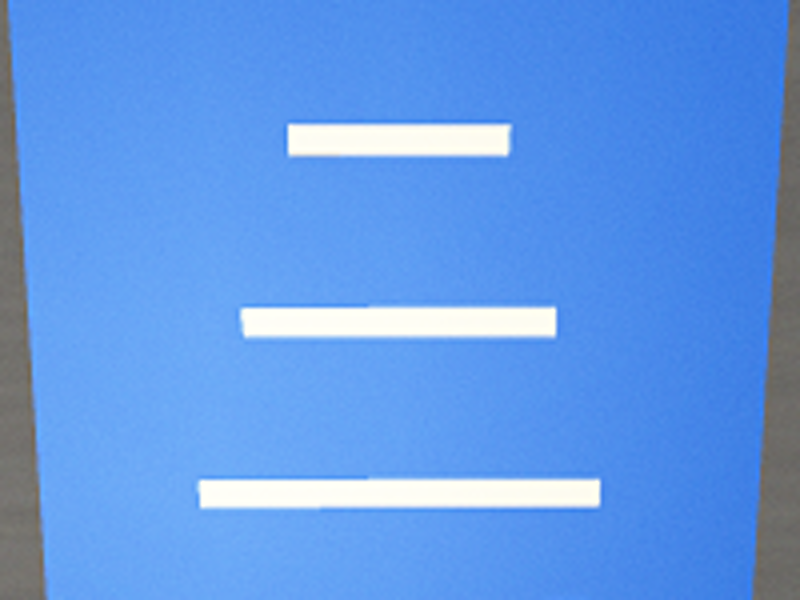

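The blade slides under with no contact force. I'll go on to full depth, then lift.

```bash
python3 -m pendant '[{"travel":[0,-12,0],"yaw":0,"fingers":0},{"travel":[0,-12,0],"yaw":0,"fingers":0},{"travel":[0,-12,0],"yaw":0,"fingers":0},{"travel":[0,-8,0],"yaw":0,"fingers":0},{"travel":[0,0,0],"yaw":0,"fingers":0},{"travel":[0,0,0],"yaw":0,"fingers":0}]'
python3 - <<'E'
from h import *
goto([.506,-.0984,.0335],-89.7); print(state()[0]["ft_force"])
c=cam("wrist",'g_wf.png')
E
```

```text
t: 19.25
eef_pos: [0.5034, -0.0985, 0.0327]
ee_rot: [0.709, -0.705, -0.0, 0.0]
ft_force: [-0.0, 0.2, -2.5]
opening: 0.0157
tcp [ 0.5034 -0.0985  0.0327] jaw -89.69 dworld mm [2.6 0.1 0.8] tool mm now [-0.1 -2.6 -0.8] tool mm after yaw [-0.1 -2.6 -0.8] yaw cmd 0.01 q6 1.14
[-0.03496773  0.19277718 -2.47377998]
```

View pics/g_wf.png

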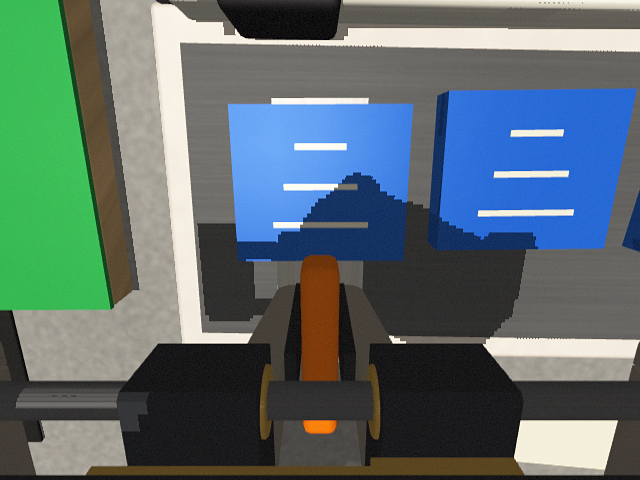

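The blade tip shows just beyond the panel's far edge (row 100), and the panel hasn't moved. I'll go 6 mm deeper and lift gently.

```bash
python3 -m pendant '[{"travel":[0,-6,0],"yaw":0,"fingers":0},{"travel":[0,0,0],"yaw":0,"fingers":0},{"travel":[0,0,-5],"yaw":0,"fingers":0},{"travel":[0,0,-5],"yaw":0,"fingers":0},{"travel":[0,0,-5],"yaw":0,"fingers":0},{"travel":[0,0,-10],"yaw":0,"fingers":0},{"travel":[0,0,-15],"yaw":0,"fingers":0},{"travel":[0,0,-15],"yaw":0,"fingers":0},{"travel":[0,0,-10],"yaw":0,"fingers":0},{"travel":[0,0,0],"yaw":0,"fingers":0}]'
python3 - <<'E'
from h import *
goto([.506,.09,.0947],-90.2); print(state()[0]["ft_force"])
c=cam("wrist",'h_w.png'); s=cam("scene",'h_s.png')
E
```

```text
t: 20.3
eef_pos: [0.5114, -0.0993, 0.1]
ee_rot: [0.709, -0.705, 0.002, -0.001]
ft_force: [1.1, 0.3, -2.9]
opening: 0.0154
tcp [ 0.5114 -0.0993  0.1   ] jaw -89.7 dworld mm [ -5.4 189.3  -5.3] tool mm now [-189.3    4.4    5. ] tool mm after yaw [-189.3    6.1    5. ] yaw cmd 0.5 q6 1.14
[ 1.09598611  0.27730902 -2.88154671]
```

View pics/h_w.png

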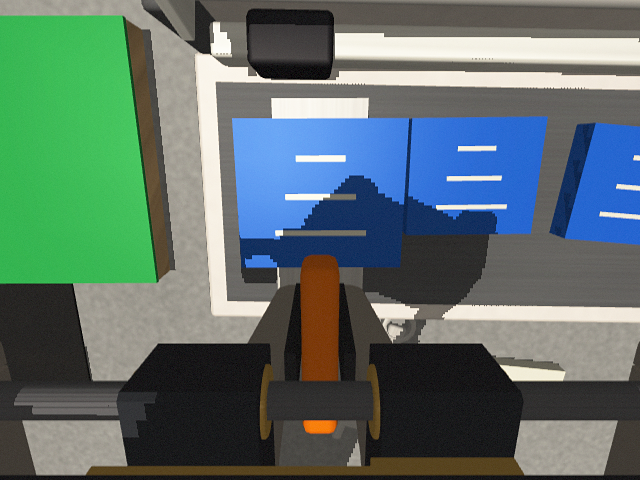

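View pics/h_s.png

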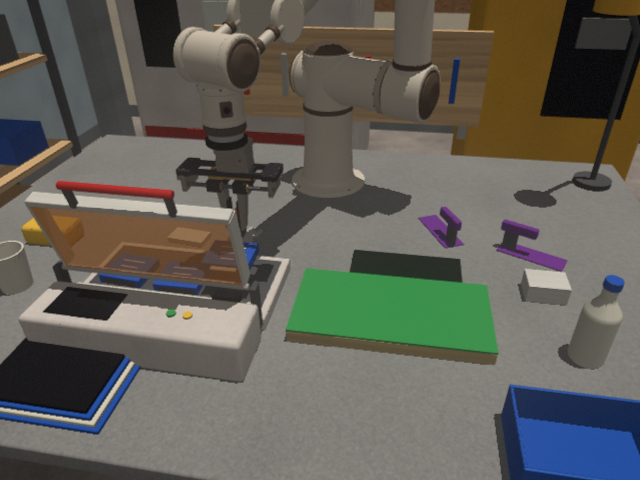

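The panel rides flat on the blade. I back out, then go gently sideways to the stand.

```bash
python3 -m pendant '[{"travel":[0,5,0],"yaw":0,"fingers":0},{"travel":[0,10,0],"yaw":0,"fingers":0},{"travel":[0,10,0],"yaw":0,"fingers":0},{"travel":[0,10,0],"yaw":0,"fingers":0},{"travel":[0,6,0],"yaw":0,"fingers":0},{"travel":[-4,4,0],"yaw":0,"fingers":0},{"travel":[-10,0,0],"yaw":0,"fingers":0},{"travel":[-15,0,0],"yaw":0,"fingers":0},{"travel":[-20,0,0],"yaw":0,"fingers":0},{"travel":[-25,0,0],"yaw":0,"fingers":0},{"travel":[-25,0,0],"yaw":0,"fingers":0},{"travel":[-25,0,0],"yaw":0,"fingers":0}]'
python3 -m pendant '[{"travel":[-25,0,0],"yaw":0,"fingers":0},{"travel":[-25,0,0],"yaw":0,"fingers":0},{"travel":[-25,0,0],"yaw":0,"fingers":0},{"travel":[-25,0,0],"yaw":0,"fingers":0},{"travel":[-25,0,0],"yaw":0,"fingers":0},{"travel":[-25,0,0],"yaw":0,"fingers":0},{"travel":[-25,0,0],"yaw":0,"fingers":0},{"travel":[-25,0,0],"yaw":0,"fingers":0},{"travel":[-25,-5,0],"yaw":0,"fingers":0},{"travel":[-25,-10,0],"yaw":0,"fingers":0},{"travel":[-20,-10,0],"yaw":0,"fingers":0},{"travel":[-15,-10,0],"yaw":0,"fingers":0}]'
python3 - <<'E'
from h import *
goto([.530,.34,.0947],-90.2); print(state()[0]["ft_force"])
E
```

```text
t: 21.6
eef_pos: [0.4643, 0.0274, 0.098]
ee_rot: [0.709, -0.705, -0.0, -0.0]
ft_force: [0.2, 0.4, -2.6]
opening: 0.0156
t: 22.8
eef_pos: [0.4971, 0.3131, 0.0977]
ee_rot: [0.71, -0.705, -0.0, -0.0]
ft_force: [0.8, -0.9, -2.9]
opening: 0.016
tcp [0.4971 0.3131 0.0977] jaw -89.58 dworld mm [32.9 26.9 -3. ] tool mm now [-26.6 -33.1   3. ] tool mm after yaw [-27.  -32.8   3. ] yaw cmd 0.62 q6 1.92
[ 0.78044698 -0.89038733 -2.86752587]
```

```bash
python3 -m pendant '[{"travel":[-12,-12,0],"yaw":0.3,"fingers":0},{"travel":[-9,-12,0],"yaw":0,"fingers":0},{"travel":[-5,-9,0],"yaw":0,"fingers":0},{"travel":[0,0,8],"yaw":0,"fingers":0},{"travel":[0,0,15],"yaw":0,"fingers":0},{"travel":[0,0,15],"yaw":0,"fingers":0},{"travel":[0,0,10],"yaw":0,"fingers":0},{"travel":[0,0,5],"yaw":0,"fingers":0},{"travel":[0,0,0],"yaw":0,"fingers":0}]'
python3 - <<'E'
from h import *
goto([.530,.34,.034],-90.2); print(state()[0]["ft_force"])
c=cam("wrist",'i_w.png'); s=cam("scene"); crop(s,(270,180,510,360),'i_s.png',3.3)
E
```

```text
t: 23.7
eef_pos: [0.5298, 0.3359, 0.0435]
ee_rot: [-0.707, 0.707, 0.0, -0.001]
ft_force: [0.6, -0.2, -2.5]
opening: 0.0157
tcp [0.5298 0.3359 0.0435] jaw -90.01 dworld mm [ 0.2  4.1 -9.5] tool mm now [-4.2 -0.3  9.5] tool mm after yaw [-4.2 -0.2  9.5] yaw cmd 0.19 q6 1.94
[ 0.60902976 -0.16476233 -2.46041561]
```

View pics/i_w.png

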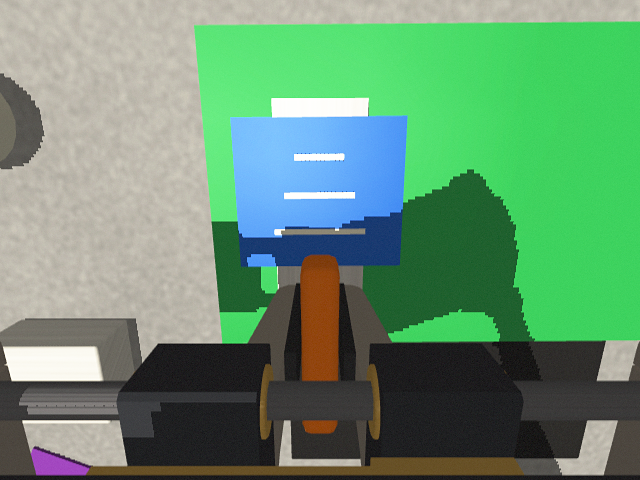

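View pics/i_s.png

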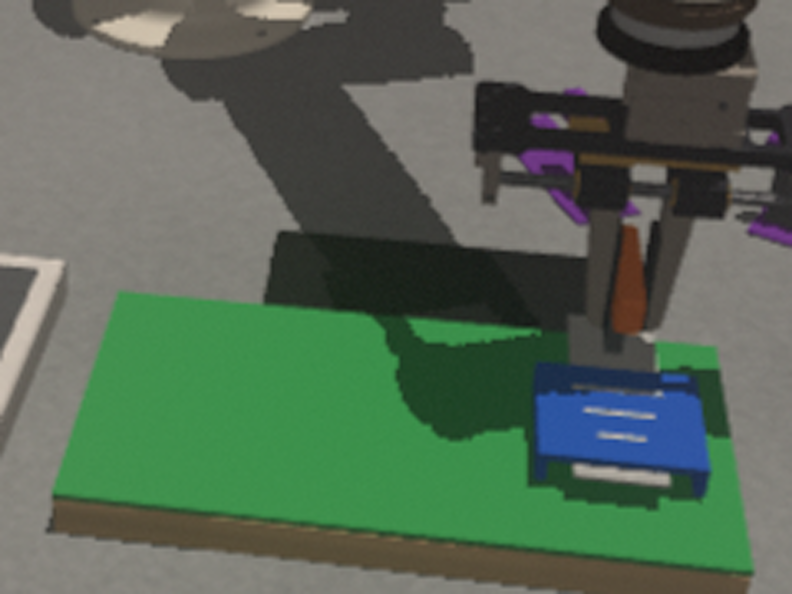

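The panel is well inside the stand, with about 18 mm to its left edge. I'll lower the rest and withdraw.

```bash
python3 -m pendant '[{"travel":[0,0,3],"yaw":0,"fingers":0},{"travel":[0,0,3],"yaw":0,"fingers":0},{"travel":[0,0,3],"yaw":0,"fingers":0},{"travel":[0,0,0],"yaw":0,"fingers":0},{"travel":[0,0,0],"yaw":0,"fingers":0}]'
python3 - <<'E'
from h import *
goto([.42,.336,.034],-90.2); print(state()[0]["ft_force"])
c=cam("wrist",'i_w2.png')
E
```

```text
t: 24.3
eef_pos: [0.5308, 0.3363, 0.0359]
ee_rot: [-0.707, 0.707, -0.0, 0.0]
ft_force: [0.4, 0.8, -1.8]
opening: 0.0161
tcp [0.5308 0.3363 0.0359] jaw -90.0 dworld mm [-110.8   -0.3   -1.9] tool mm now [  0.3 110.8   1.9] tool mm after yaw [  0.7 110.8   1.9] yaw cmd 0.2 q6 1.94
[ 0.37813275  0.78980049 -1.80090058]
```

View pics/i_w2.png

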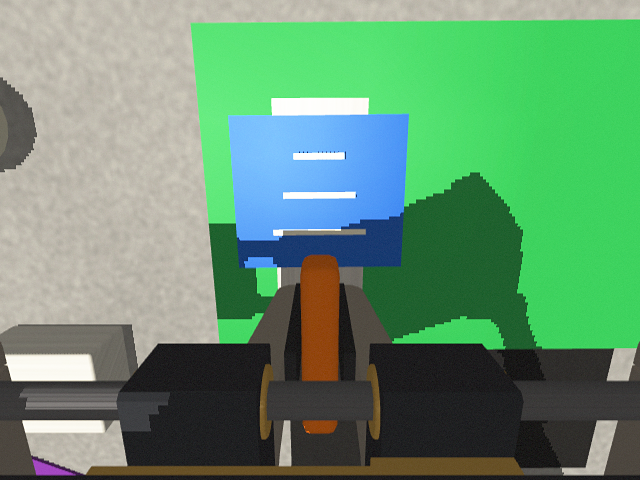

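The z force dropped by the panel's weight (−2.6 → −1.8 N), so it is set down. I'll go 2 mm lower and withdraw.

```bash
python3 -m pendant '[{"travel":[0,0,2],"yaw":0,"fingers":0},{"travel":[0,0,0],"yaw":0,"fingers":0},{"travel":[0,4,0],"yaw":0,"fingers":0},{"travel":[0,8,0],"yaw":0,"fingers":0},{"travel":[0,8,0],"yaw":0,"fingers":0},{"travel":[0,0,0],"yaw":0,"fingers":0}]'
python3 - <<'E'
from h import *
goto([.42,.336,.034],-90.2); print(state()[0]["ft_force"])
c=cam("wrist",'i_w3.png')
E
```

```text
t: 24.95
eef_pos: [0.5091, 0.3364, 0.0337]
ee_rot: [0.707, -0.707, -0.0, 0.001]
ft_force: [1.0, -0.0, -2.2]
opening: 0.0159
tcp [0.5091 0.3364 0.0337] jaw -89.96 dworld mm [-89.1  -0.4   0.3] tool mm now [ 0.4 89.1 -0.2] tool mm after yaw [ 0.7 89.1 -0.2] yaw cmd 0.24 q6 1.96
[ 1.04918285 -0.03981427 -2.20517108]
```

View pics/i_w3.png

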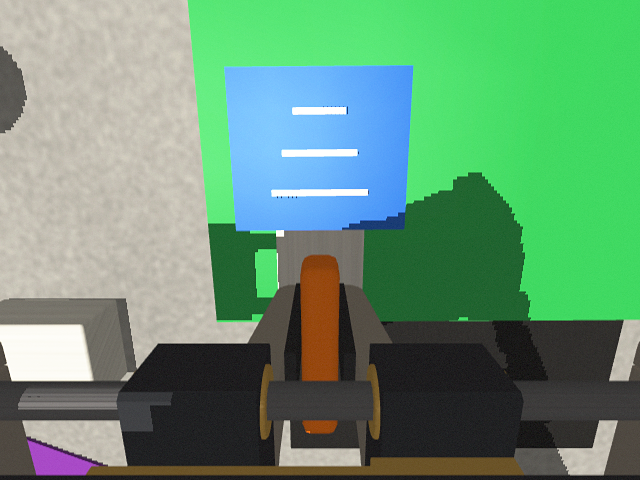

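The panel stays put as the blade leaves. I'll pull out completely, rise, and go to the middle panel.

```bash
python3 -m pendant '[{"travel":[0,15,0],"yaw":0,"fingers":0},{"travel":[0,20,0],"yaw":0,"fingers":0},{"travel":[0,20,0],"yaw":0,"fingers":0},{"travel":[0,20,0],"yaw":0,"fingers":0},{"travel":[0,20,0],"yaw":0,"fingers":0},{"travel":[0,10,-10],"yaw":0,"fingers":0},{"travel":[0,0,-30],"yaw":0,"fingers":0},{"travel":[20,0,-30],"yaw":0,"fingers":0},{"travel":[40,0,0],"yaw":0,"fingers":0},{"travel":[45,0,0],"yaw":0,"fingers":0},{"travel":[45,0,0],"yaw":0,"fingers":0},{"travel":[45,0,0],"yaw":0,"fingers":0}]'
python3 -m pendant '[{"travel":[45,0,0],"yaw":0,"fingers":0},{"travel":[45,0,0],"yaw":0,"fingers":0},{"travel":[45,0,0],"yaw":0,"fingers":0},{"travel":[45,0,0],"yaw":0,"fingers":0},{"travel":[45,0,0],"yaw":0,"fingers":0},{"travel":[45,0,0],"yaw":0,"fingers":0},{"travel":[45,0,0],"yaw":0,"fingers":0},{"travel":[30,0,0],"yaw":0,"fingers":0},{"travel":[0,0,0],"yaw":0,"fingers":0}]'
python3 - <<'E'
from h import *
goto([.403,-.2055,.0368],-89.4); print(state()[0]["ft_force"])
E
```

```text
t: 26.2
eef_pos: [0.4058, 0.1398, 0.1043]
ee_rot: [0.707, -0.707, 0.001, -0.0]
ft_force: [0.2, 0.3, -2.2]
opening: 0.0155
t: 27.1
eef_pos: [0.4059, -0.2076, 0.1047]
ee_rot: [-0.705, 0.709, -0.001, -0.0]
ft_force: [-0.4, 0.8, -0.6]
opening: 0.0159
tcp [ 0.4059 -0.2076  0.1047] jaw -90.26 dworld mm [ -2.9   2.1 -67.9] tool mm now [-2.3  3.  67.9] tool mm after yaw [-2.3  3.  67.9] yaw cmd -0.86 q6 0.84
[-0.40986105  0.82316712 -0.63299165]
```

```bash
python3 -m pendant '[{"travel":[-2,2,25],"yaw":-0.9,"fingers":0},{"travel":[0,0,25],"yaw":0,"fingers":0},{"travel":[0,0,15],"yaw":0,"fingers":0},{"travel":[0,0,3],"yaw":0,"fingers":0},{"travel":[0,0,0],"yaw":0,"fingers":0}]'
python3 - <<'E'
from h import *
goto([.403,-.2055,.0335],-89.4); print(state()[0]["ft_force"])
c=cam("wrist",'j_w.png')
E
```

```text
t: 27.6
eef_pos: [0.4037, -0.201, 0.0359]
ee_rot: [0.713, -0.701, -0.0, -0.0]
ft_force: [1.2, -0.3, -1.3]
opening: 0.0158
tcp [ 0.4037 -0.201   0.0359] jaw -89.06 dworld mm [-0.7 -4.5 -2.4] tool mm now [4.5 0.8 2.4] tool mm after yaw [4.5 0.8 2.4] yaw cmd 0.34 q6 0.82
[ 1.15199082 -0.28406719 -1.31778605]
```

View pics/j_w.png

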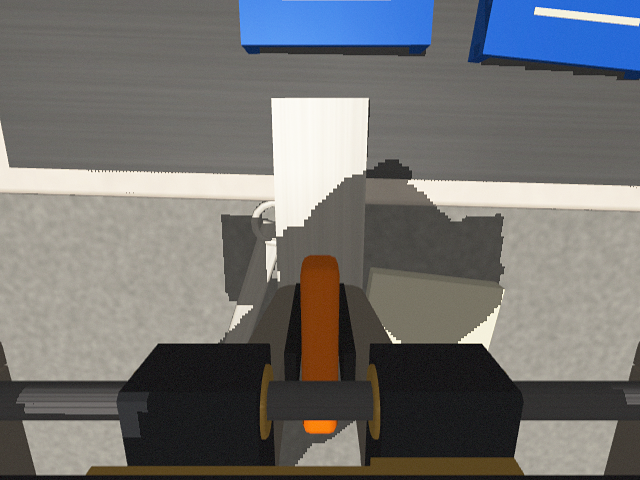

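The panel's centre column is 336, the blade's 320, so I shift 7 mm in tool x and then insert.

```bash
python3 -m pendant '[{"travel":[7,0,2.5],"yaw":0.3,"fingers":0},{"travel":[0,-10,0],"yaw":0,"fingers":0},{"travel":[0,-12,0],"yaw":0,"fingers":0},{"travel":[0,-12,0],"yaw":0,"fingers":0},{"travel":[0,0,0],"yaw":0,"fingers":0}]'
python3 - <<'E'
from h import *
goto([.514,-.207,.0335],-89.4); print(state()[0]["ft_force"])
c=cam("wrist"); crop(c,(220,0,420,150),'j_w2.png',4)
E
```

```text
t: 28.15
eef_pos: [0.4399, -0.2086, 0.0339]
ee_rot: [0.711, -0.703, 0.001, -0.0]
ft_force: [0.5, -0.3, -2.0]
opening: 0.0162
tcp [ 0.4399 -0.2086  0.0339] jaw -89.33 dworld mm [74.1  1.6 -0.4] tool mm now [ -0.8 -74.1   0.5] tool mm after yaw [ -0.8 -74.1   0.5] yaw cmd 0.07 q6 0.87
[ 0.53023831 -0.29508349 -2.00065416]
```

View pics/j_w2.png

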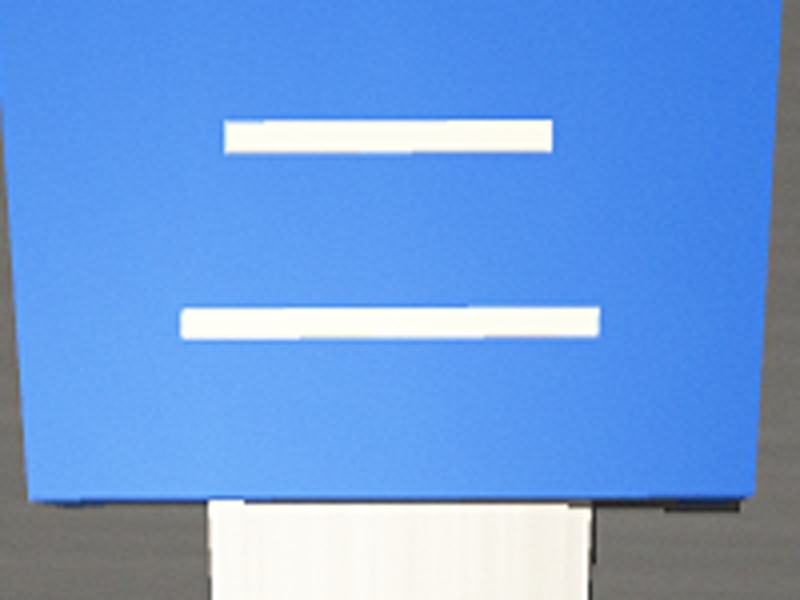

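It's centred and inside the tunnel. Going on to full depth and lifting.

```bash
python3 -m pendant '[{"travel":[0,-12,0],"yaw":0,"fingers":0},{"travel":[0,-12,0],"yaw":0,"fingers":0},{"travel":[0,-12,0],"yaw":0,"fingers":0},{"travel":[0,-12,0],"yaw":0,"fingers":0},{"travel":[0,-12,0],"yaw":0,"fingers":0},{"travel":[0,-10,0],"yaw":0,"fingers":0},{"travel":[0,-4,0],"yaw":0,"fingers":0},{"travel":[0,0,0],"yaw":0,"fingers":0},{"travel":[0,0,0],"yaw":0,"fingers":0}]'
python3 - <<'E'
from h import *
goto([.514,-.207,.0335],-89.4); print(state()[0]["ft_force"])
c=cam("wrist","j_w3.png")
E
```

```text
t: 29.1
eef_pos: [0.5115, -0.2074, 0.0332]
ee_rot: [0.711, -0.703, -0.0, 0.0]
ft_force: [-0.7, 0.8, -1.4]
opening: 0.016
tcp [ 0.5115 -0.2074  0.0332] jaw -89.4 dworld mm [2.5 0.4 0.3] tool mm now [-0.4 -2.5 -0.3] tool mm after yaw [-0.4 -2.5 -0.3] yaw cmd 0.0 q6 0.96
[-0.72847178  0.80065408 -1.44087929]
```

View pics/j_w3.png

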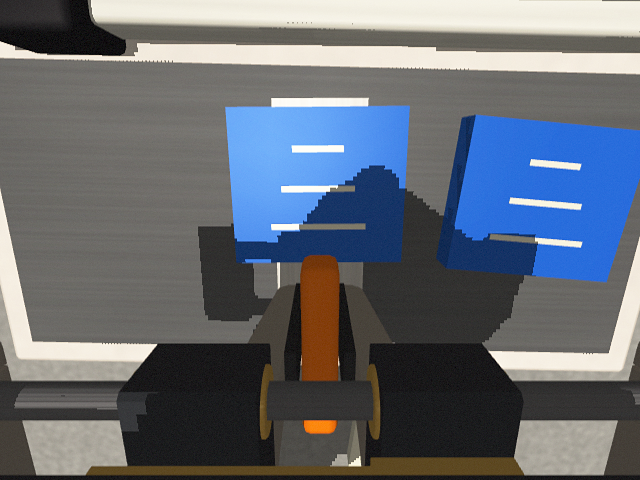

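```bash
python3 -m pendant '[{"travel":[0,-5,0],"yaw":0,"fingers":0},{"travel":[0,0,0],"yaw":0,"fingers":0},{"travel":[0,0,-5],"yaw":0,"fingers":0},{"travel":[0,0,-5],"yaw":0,"fingers":0},{"travel":[0,0,-5],"yaw":0,"fingers":0},{"travel":[0,0,-10],"yaw":0,"fingers":0},{"travel":[0,0,-15],"yaw":0,"fingers":0},{"travel":[0,0,-15],"yaw":0,"fingers":0},{"travel":[0,0,-10],"yaw":0,"fingers":0},{"travel":[0,0,0],"yaw":0,"fingers":0}]'
python3 - <<'E'
from h import *
goto([.53,.212,.1],-90); print(state()[0]["ft_force"])
c=cam("wrist","k_w.png")
E
```

```text
t: 30.15
eef_pos: [0.5185, -0.2085, 0.1011]
ee_rot: [0.711, -0.703, 0.002, -0.0]
ft_force: [-0.3, -0.4, -2.4]
opening: 0.0161
tcp [ 0.5185 -0.2085  0.1011] jaw -89.4 dworld mm [ 11.5 420.5  -1.1] tool mm now [-4.204e+02 -1.590e+01  1.000e-01] tool mm after yaw [-420.5  -11.5    0. ] yaw cmd 0.6 q6 0.96
[-0.33632239 -0.41713491 -2.426959  ]
```

View pics/k_w.png

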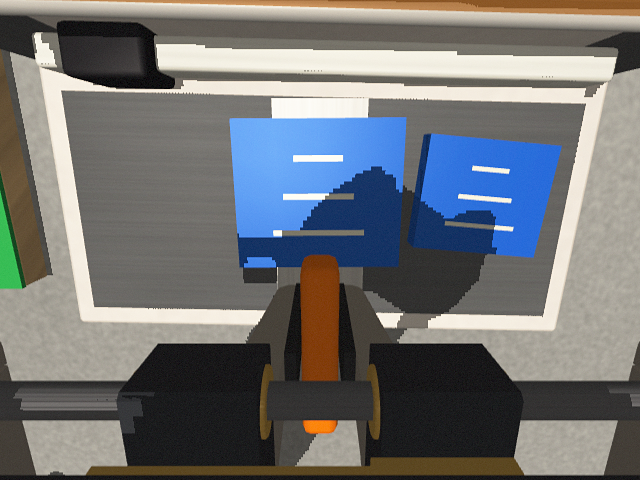

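The middle panel is up. Carrying it to y ≈ .212.

```bash
python3 -m pendant '[{"travel":[0,5,0],"yaw":0,"fingers":0},{"travel":[0,10,0],"yaw":0,"fingers":0},{"travel":[0,10,0],"yaw":0,"fingers":0},{"travel":[0,10,0],"yaw":0,"fingers":0},{"travel":[0,6,0],"yaw":0.3,"fingers":0},{"travel":[-4,4,0],"yaw":0.3,"fingers":0},{"travel":[-10,0,0],"yaw":0,"fingers":0},{"travel":[-15,0,0],"yaw":0,"fingers":0},{"travel":[-20,0,0],"yaw":0,"fingers":0},{"travel":[-25,0,0],"yaw":0,"fingers":0},{"travel":[-25,0,0],"yaw":0,"fingers":0},{"travel":[-25,0,0],"yaw":0,"fingers":0}]'
python3 -m pendant '[{"travel":[-25,0,0],"yaw":0,"fingers":0},{"travel":[-25,0,0],"yaw":0,"fingers":0},{"travel":[-25,0,0],"yaw":0,"fingers":0},{"travel":[-25,0,0],"yaw":0,"fingers":0},{"travel":[-25,0,0],"yaw":0,"fingers":0},{"travel":[-25,0,0],"yaw":0,"fingers":0},{"travel":[-25,0,0],"yaw":0,"fingers":0},{"travel":[-25,-5,0],"yaw":0,"fingers":0},{"travel":[-25,-10,0],"yaw":0,"fingers":0},{"travel":[-25,-10,0],"yaw":0,"fingers":0},{"travel":[-20,-10,0],"yaw":0,"fingers":0},{"travel":[-12,-10,0],"yaw":0,"fingers":0}]'
python3 - <<'E'
from h import *
goto([.530,.212,.0445],-90); print(state()[0]["ft_force"])
E
```

```text
t: 31.4
eef_pos: [0.4719, -0.0817, 0.0984]
ee_rot: [0.707, -0.707, -0.0, -0.0]
ft_force: [0.3, -0.4, -4.4]
opening: 0.0156
t: 32.6
eef_pos: [0.5163, 0.2011, 0.0983]
ee_rot: [0.708, -0.706, -0.0, -0.0]
ft_force: [-0.1, -0.3, -2.4]
opening: 0.0156
tcp [0.5163 0.2011 0.0983] jaw -89.86 dworld mm [ 13.7  10.9 -53.8] tool mm now [-10.8 -13.8  53.8] tool mm after yaw [-10.9 -13.8  53.8] yaw cmd 0.14 q6 1.72
[-0.10142197 -0.29264653 -2.44135809]
```

```bash
python3 -m pendant '[{"travel":[-6,-8,0],"yaw":0,"fingers":0},{"travel":[-3,-5,0],"yaw":0,"fingers":0},{"travel":[0,0,8],"yaw":0,"fingers":0},{"travel":[0,0,15],"yaw":0,"fingers":0},{"travel":[0,0,15],"yaw":0,"fingers":0},{"travel":[0,0,10],"yaw":0,"fingers":0},{"travel":[0,0,5],"yaw":0,"fingers":0},{"travel":[0,0,0],"yaw":0,"fingers":0}]'
python3 - <<'E'
from h import *
goto([.530,.212,.0337],-90); print(state()[0]["ft_force"])
c=cam("wrist",'k_w2.png')
E
```

```text
t: 33.4
eef_pos: [0.5289, 0.2067, 0.0441]
ee_rot: [-0.707, 0.707, 0.001, -0.001]
ft_force: [0.7, -0.2, -3.7]
opening: 0.0156
tcp [0.5289 0.2067 0.0441] jaw -90.02 dworld mm [  1.1   5.3 -10.4] tool mm now [-5.3 -1.1 10.4] tool mm after yaw [-5.3 -1.1 10.4] yaw cmd -0.02 q6 1.73
[ 0.73255611 -0.23573989 -3.69744952]
```

View pics/k_w2.png

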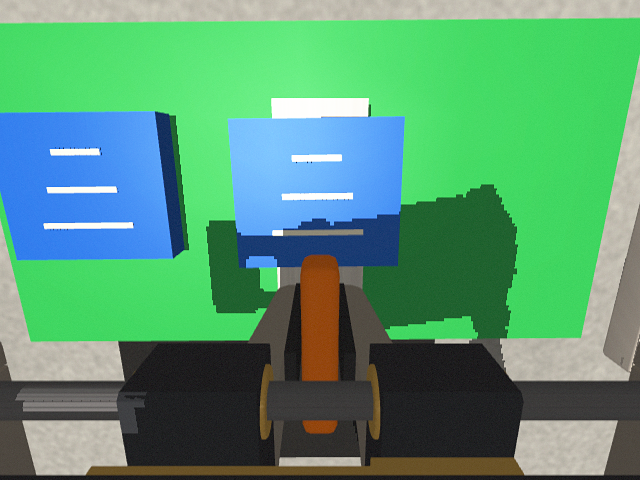

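It's well clear of the first panel and inside the stand. Lower, then withdraw.

```bash
python3 -m pendant '[{"travel":[0,0,3],"yaw":0,"fingers":0},{"travel":[0,0,3],"yaw":0,"fingers":0},{"travel":[0,0,3],"yaw":0,"fingers":0},{"travel":[0,0,1.5],"yaw":0,"fingers":0},{"travel":[0,0,0],"yaw":0,"fingers":0},{"travel":[0,0,0],"yaw":0,"fingers":0},{"travel":[0,4,0],"yaw":0,"fingers":0},{"travel":[0,8,0],"yaw":0,"fingers":0},{"travel":[0,8,0],"yaw":0,"fingers":0},{"travel":[0,0,0],"yaw":0,"fingers":0}]'
python3 - <<'E'
from h import *
goto([.42,.207,.034],-90); print(state()[0]["ft_force"])
c=cam("wrist",'k_w3.png')
E
```

```text
t: 34.45
eef_pos: [0.5082, 0.2072, 0.0346]
ee_rot: [0.707, -0.707, -0.0, 0.001]
ft_force: [-1.0, -0.1, -1.6]
opening: 0.0155
tcp [0.5082 0.2072 0.0346] jaw -89.97 dworld mm [-88.2  -0.2  -0.6] tool mm now [ 0.1 88.2  0.7] tool mm after yaw [ 0.2 88.2  0.7] yaw cmd 0.03 q6 1.74
[-0.96904052 -0.08088542 -1.60675639]
```

View pics/k_w3.png

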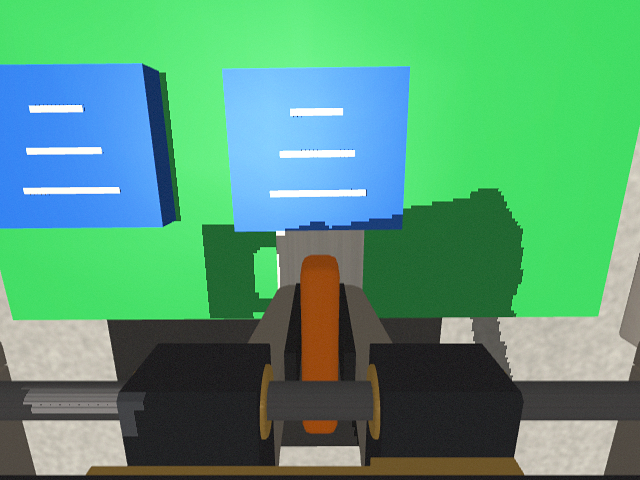

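```bash
python3 -m pendant '[{"travel":[0,15,0],"yaw":0,"fingers":0},{"travel":[0,20,0],"yaw":0,"fingers":0},{"travel":[0,20,0],"yaw":0,"fingers":0},{"travel":[0,20,0],"yaw":0,"fingers":0},{"travel":[0,20,0],"yaw":0,"fingers":0},{"travel":[0,10,-10],"yaw":0,"fingers":0},{"travel":[0,0,-30],"yaw":0,"fingers":0},{"travel":[20,0,-30],"yaw":0,"fingers":0},{"travel":[40,0,0],"yaw":0,"fingers":0},{"travel":[45,0,0],"yaw":0,"fingers":0},{"travel":[45,0,0],"yaw":0,"fingers":0},{"travel":[45,0,0],"yaw":0,"fingers":0}]'
python3 -m pendant '[{"travel":[45,0,0],"yaw":0,"fingers":0},{"travel":[45,0,0],"yaw":0,"fingers":0},{"travel":[45,0,0],"yaw":0,"fingers":0},{"travel":[45,0,0],"yaw":0,"fingers":0},{"travel":[45,0,0],"yaw":0,"fingers":0},{"travel":[45,0,0],"yaw":0,"fingers":0},{"travel":[45,0,0],"yaw":0,"fingers":0},{"travel":[12,0,0],"yaw":4.3,"fingers":0},{"travel":[0,0,0],"yaw":0,"fingers":0}]'
python3 - <<'E'
from h import *
goto([.403,-.3125,.0368],-94.5); print(state()[0]["ft_force"])
c=cam("wrist",'l_w.png')
E
```

```text
t: 35.7
eef_pos: [0.405, 0.0104, 0.1054]
ee_rot: [0.707, -0.707, 0.001, -0.0]
ft_force: [1.2, 0.0, -2.3]
opening: 0.0156
t: 36.6
eef_pos: [0.4047, -0.3171, 0.1051]
ee_rot: [-0.679, 0.734, -0.0, -0.0]
ft_force: [-0.6, -0.1, -1.0]
opening: 0.0153
tcp [ 0.4047 -0.3171  0.1051] jaw -94.48 dworld mm [ -1.7   4.6 -68.3] tool mm now [-4.5  2.  68.3] tool mm after yaw [-4.5  2.  68.3] yaw cmd 0.02 q6 0.75
[-0.63759905 -0.06431071 -1.00682273]
```

View pics/l_w.png

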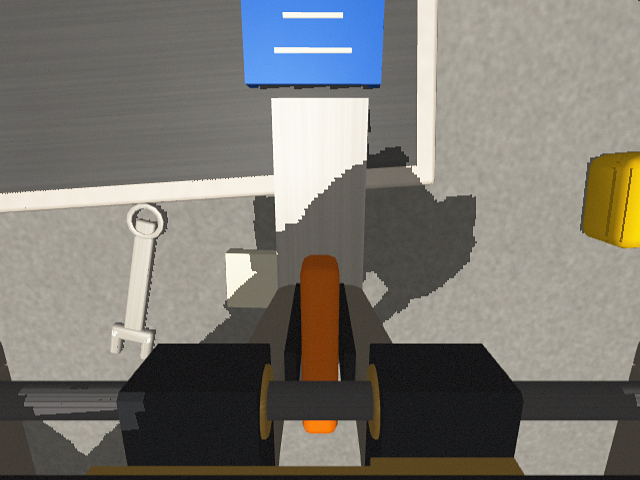

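```bash
python3 -m pendant '[{"travel":[-4.5,2,25],"yaw":0,"fingers":0},{"travel":[0,0,25],"yaw":0,"fingers":0},{"travel":[0,0,15],"yaw":0,"fingers":0},{"travel":[0,0,4],"yaw":0,"fingers":0},{"travel":[0,0,2],"yaw":0,"fingers":0},{"travel":[0,0,0],"yaw":0,"fingers":0}]'
python3 - <<'E'
from h import *
goto([.403,-.3125,.0335],-94.5); print(state()[0]["ft_force"])
c=cam("wrist"); crop(c,(220,0,420,150),'l_w2.png',4)
E
```

```text
t: 37.25
eef_pos: [0.4038, -0.3102, 0.0347]
ee_rot: [-0.681, 0.733, -0.001, -0.0]
ft_force: [-0.2, 0.6, -1.1]
opening: 0.0159
tcp [ 0.4038 -0.3102  0.0347] jaw -94.23 dworld mm [-0.8 -2.3 -1.2] tool mm now [2.3 0.6 1.2] tool mm after yaw [2.3 0.6 1.2] yaw cmd 0.27 q6 0.75
[-0.20421243  0.60098404 -1.06888782]
```

View pics/l_w2.png

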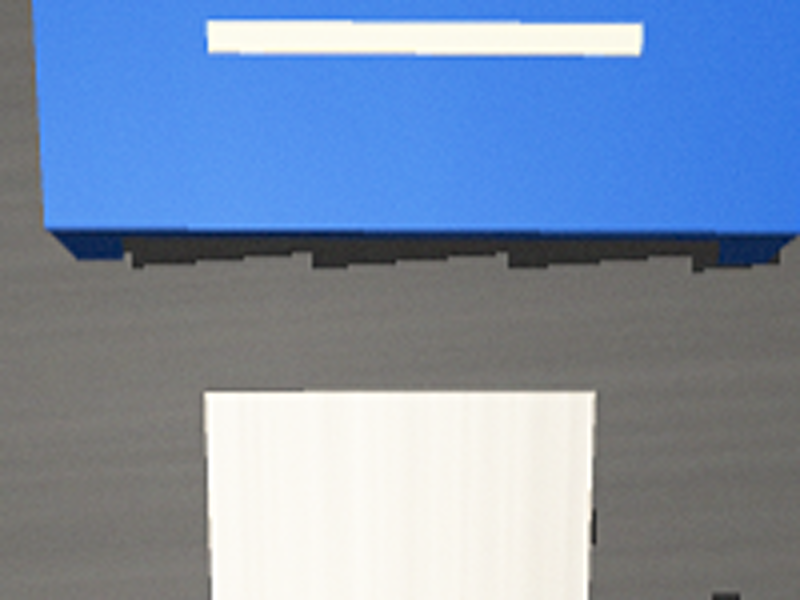

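Shift +2.5 mm and insert.

```bash
python3 -m pendant '[{"travel":[2.5,0,1],"yaw":0.2,"fingers":0},{"travel":[0,-10,0],"yaw":0,"fingers":0},{"travel":[0,-12,0],"yaw":0,"fingers":0},{"travel":[0,-12,0],"yaw":0,"fingers":0},{"travel":[0,0,0],"yaw":0,"fingers":0}]'
python3 - <<'E'
from h import *
goto([.512,-.321,.0335],-94.5); print(state()[0]["ft_force"])
c=cam("wrist"); crop(c,(220,0,420,150),'l_w3.png',4)
E
```

```text
t: 37.8
eef_pos: [0.4389, -0.3158, 0.0332]
ee_rot: [-0.679, 0.734, -0.001, 0.0]
ft_force: [-0.1, 0.2, -2.5]
opening: 0.0155
tcp [ 0.4389 -0.3158  0.0332] jaw -94.43 dworld mm [73.1 -5.2  0.3] tool mm now [ -0.5 -73.3  -0.2] tool mm after yaw [ -0.6 -73.3  -0.2] yaw cmd 0.07 q6 0.8
[-0.08969142  0.15968844 -2.53095817]
```

View pics/l_w3.png

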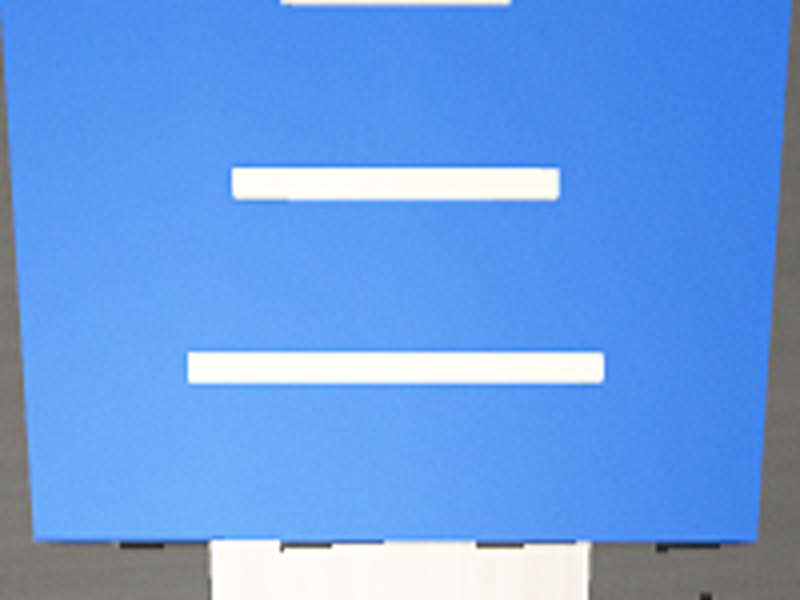

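Aligned and centred. Full depth and lift.

```bash
python3 -m pendant '[{"travel":[0,-12,0],"yaw":0,"fingers":0},{"travel":[0,-12,0],"yaw":0,"fingers":0},{"travel":[0,-12,0],"yaw":0,"fingers":0},{"travel":[0,-12,0],"yaw":0,"fingers":0},{"travel":[0,-12,0],"yaw":0,"fingers":0},{"travel":[0,-10,0],"yaw":0,"fingers":0},{"travel":[0,-3,0],"yaw":0,"fingers":0},{"travel":[0,0,0],"yaw":0,"fingers":0},{"travel":[0,0,0],"yaw":0,"fingers":0}]'
python3 - <<'E'
from h import *
goto([.512,-.321,.0335],-94.5); print(state()[0]["ft_force"])
c=cam("wrist","l_w4.png")
E
```

```text
t: 38.75
eef_pos: [0.5094, -0.321, 0.0327]
ee_rot: [-0.679, 0.734, 0.0, -0.0]
ft_force: [0.5, 0.2, -2.8]
opening: 0.0158
tcp [ 0.5094 -0.321   0.0327] jaw -94.5 dworld mm [2.6 0.  0.8] tool mm now [-0.3 -2.6 -0.8] tool mm after yaw [-0.3 -2.6 -0.8] yaw cmd -0.0 q6 0.89
[ 0.49482798  0.21944534 -2.8020985 ]
```

View pics/l_w4.png

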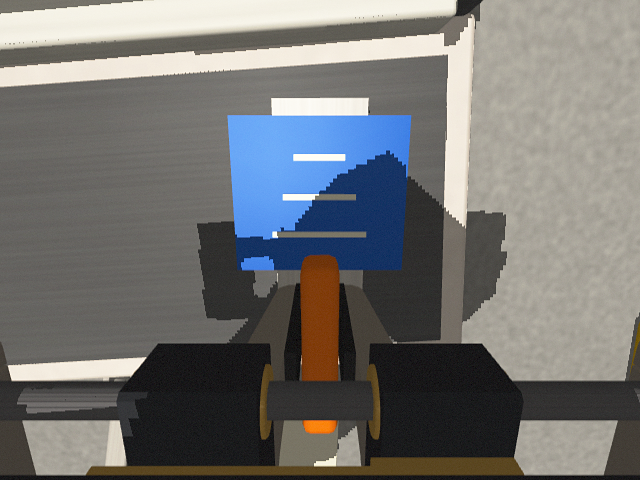

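```bash
python3 -m pendant '[{"travel":[0,0,-5],"yaw":0,"fingers":0},{"travel":[0,0,-5],"yaw":0,"fingers":0},{"travel":[0,0,-5],"yaw":0,"fingers":0},{"travel":[0,0,-10],"yaw":0,"fingers":0},{"travel":[0,0,-15],"yaw":0,"fingers":0},{"travel":[0,0,-15],"yaw":0,"fingers":0},{"travel":[0,0,-10],"yaw":0,"fingers":0},{"travel":[0,0,0],"yaw":0,"fingers":0},{"travel":[0,5,0],"yaw":0,"fingers":0},{"travel":[0,10,0],"yaw":0,"fingers":0},{"travel":[0,10,0],"yaw":0,"fingers":0},{"travel":[0,10,0],"yaw":-1.5,"fingers":0}]'
python3 -m pendant '[{"travel":[0,6,0],"yaw":-1.5,"fingers":0},{"travel":[-4,4,0],"yaw":-1.5,"fingers":0},{"travel":[-10,0,0],"yaw":0,"fingers":0},{"travel":[-15,0,0],"yaw":0,"fingers":0},{"travel":[-20,0,0],"yaw":0,"fingers":0},{"travel":[-25,0,0],"yaw":0,"fingers":0},{"travel":[-25,0,0],"yaw":0,"fingers":0},{"travel":[-25,0,0],"yaw":0,"fingers":0},{"travel":[-25,0,0],"yaw":0,"fingers":0},{"travel":[-25,0,0],"yaw":0,"fingers":0},{"travel":[-25,0,0],"yaw":0,"fingers":0},{"travel":[-20,0,0],"yaw":0,"fingers":0}]'
python3 - <<'E'
from h import *
goto([.53,.083,.1],-90); print(state()[0]["ft_force"])
c=cam("wrist","m_w.png")
E
```

```text
t: 40.0
eef_pos: [0.4732, -0.3179, 0.0971]
ee_rot: [-0.688, 0.725, 0.001, -0.0]
ft_force: [-0.1, -0.1, -1.9]
opening: 0.0154
t: 41.2
eef_pos: [0.4644, -0.0959, 0.0978]
ee_rot: [0.708, -0.707, -0.0, -0.0]
ft_force: [0.1, 0.5, -2.2]
opening: 0.0158
tcp [ 0.4644 -0.0959  0.0978] jaw -89.91 dworld mm [ 65.6 178.9   2.2] tool mm now [-178.8  -65.9   -2.1] tool mm after yaw [-178.9  -65.6   -2.1] yaw cmd 0.09 q6 1.11
[ 0.05499013  0.45782237 -2.18746428]
```

View pics/m_w.png

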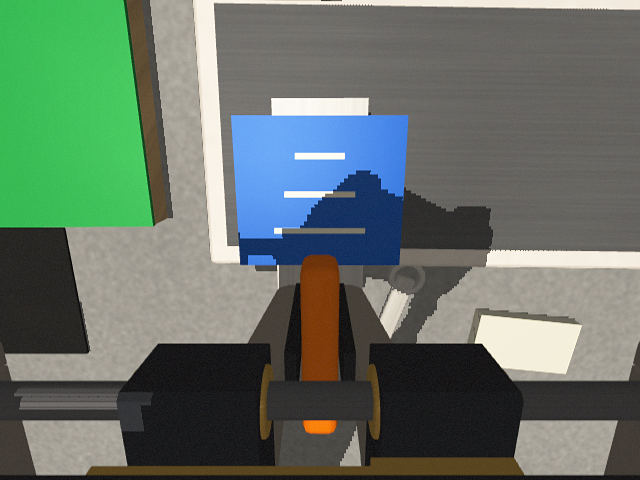

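The third panel rides well and the bed is empty. On to the stand at y ≈ .083.

```bash
python3 -m pendant '[{"travel":[-20,0,0],"yaw":0,"fingers":0},{"travel":[-25,0,0],"yaw":0,"fingers":0},{"travel":[-25,-4,0],"yaw":0,"fingers":0},{"travel":[-25,-8,0],"yaw":0,"fingers":0},{"travel":[-25,-10,0],"yaw":0,"fingers":0},{"travel":[-25,-12,0],"yaw":0,"fingers":0},{"travel":[-18,-12,0],"yaw":0,"fingers":0},{"travel":[-10,-12,0],"yaw":0,"fingers":0},{"travel":[-4,-7,0],"yaw":0,"fingers":0},{"travel":[0,0,8],"yaw":0,"fingers":0},{"travel":[0,0,15],"yaw":0,"fingers":0},{"travel":[0,0,15],"yaw":0,"fingers":0}]'
python3 -m pendant '[{"travel":[0,0,10],"yaw":0,"fingers":0},{"travel":[0,0,5],"yaw":0,"fingers":0},{"travel":[0,0,0],"yaw":0,"fingers":0}]'
python3 - <<'E'
from h import *
goto([.530,.083,.0337],-90); print(state()[0]["ft_force"])
c=cam("wrist",'m_w2.png')
E
```

```text
t: 42.45
eef_pos: [0.5288, 0.0775, 0.0583]
ee_rot: [-0.707, 0.707, 0.0, -0.0]
ft_force: [-0.7, -0.1, -3.8]
opening: 0.0156
t: 42.75
eef_pos: [0.5288, 0.0778, 0.0437]
ee_rot: [-0.707, 0.707, 0.001, -0.001]
ft_force: [0.1, -0.4, -3.7]
opening: 0.0158
tcp [0.5288 0.0778 0.0437] jaw -90.03 dworld mm [  1.2   5.2 -10. ] tool mm now [-5.2 -1.2 10. ] tool mm after yaw [-5.2 -1.2 10. ] yaw cmd -0.03 q6 1.49
[ 0.10827245 -0.36752784 -3.72932994]
```

View pics/m_w2.png

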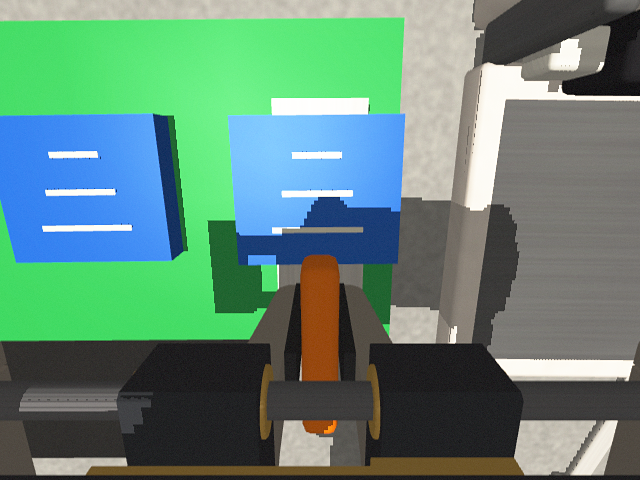

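The right edge is only ~5 mm inside, so I'll shift 10 mm to +y before setting down.

```bash
python3 -m pendant '[{"travel":[-5,0,0],"yaw":0,"fingers":0},{"travel":[-5,0,0],"yaw":0,"fingers":0},{"travel":[0,0,0],"yaw":0,"fingers":0},{"travel":[0,0,3],"yaw":0,"fingers":0},{"travel":[0,0,3],"yaw":0,"fingers":0},{"travel":[0,0,3],"yaw":0,"fingers":0},{"travel":[0,0,1.5],"yaw":0,"fingers":0},{"travel":[0,0,0],"yaw":0,"fingers":0}]'
python3 - <<'E'
from h import *
goto([.42,.09,.0337],-90); print(state()[0]["ft_force"])
c=cam("wrist",'m_w3.png')
E
```

```text
t: 43.6
eef_pos: [0.5297, 0.0879, 0.034]
ee_rot: [-0.707, 0.707, 0.0, -0.0]
ft_force: [0.1, 0.1, -1.9]
opening: 0.0157
tcp [0.5297 0.0879 0.034 ] jaw -90.01 dworld mm [-109.7    2.1   -0.3] tool mm now [ -2.1 109.7   0.4] tool mm after yaw [ -2.1 109.7   0.4] yaw cmd -0.01 q6 1.51
[ 0.12135744  0.14608113 -1.94326152]
```

View pics/m_w3.png

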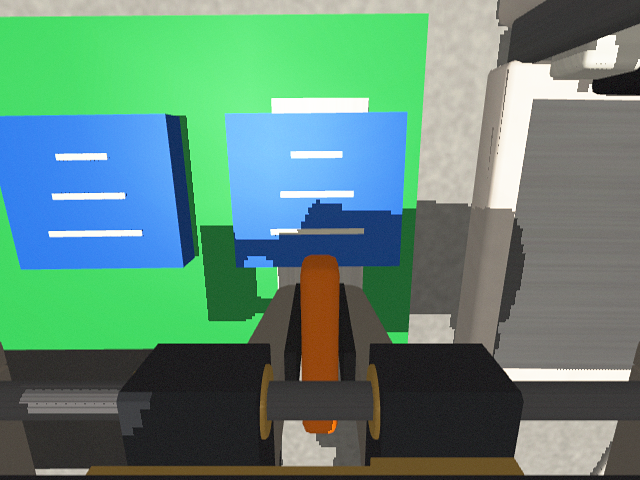

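Panel 3 is down (force back to −1.9 N) with a green margin all round. Withdraw, rise, and go over the pad.

```bash
python3 -m pendant '[{"travel":[0,4,0],"yaw":0,"fingers":0},{"travel":[0,8,0],"yaw":0,"fingers":0},{"travel":[0,15,0],"yaw":0,"fingers":0},{"travel":[0,20,0],"yaw":0,"fingers":0},{"travel":[0,20,0],"yaw":0,"fingers":0},{"travel":[0,20,0],"yaw":0,"fingers":0},{"travel":[0,20,0],"yaw":0,"fingers":0},{"travel":[0,13,-20],"yaw":0,"fingers":0},{"travel":[-20,0,-30],"yaw":0,"fingers":0},{"travel":[-30,0,-30],"yaw":0,"fingers":0},{"travel":[-40,0,0],"yaw":0,"fingers":0},{"travel":[-34,0,0],"yaw":0,"fingers":0}]'
python3 -m pendant '[{"travel":[0,0,0],"yaw":-8.2,"fingers":0},{"travel":[0,0,0],"yaw":-8.2,"fingers":0},{"travel":[0,0,0],"yaw":-8.2,"fingers":0},{"travel":[0,0,0],"yaw":-8.2,"fingers":0},{"travel":[0,0,0],"yaw":-8.2,"fingers":0},{"travel":[0,0,0],"yaw":-8.2,"fingers":0},{"travel":[0,0,0],"yaw":-8.2,"fingers":0},{"travel":[0,0,0],"yaw":-8.2,"fingers":0},{"travel":[0,0,0],"yaw":-8.2,"fingers":0},{"travel":[0,0,0],"yaw":-8.2,"fingers":0},{"travel":[0,0,0],"yaw":-8,"fingers":0},{"travel":[0,0,0],"yaw":0,"fingers":0}]'
python3 - <<'E'
from h import *
goto([.409,.211,.003],0); print(state()[0]["ft_force"])
c=cam("wrist",'n_w.png'); t=cam("top",'n_t.png')
E
```

```text
t: 44.85
eef_pos: [0.4103, 0.2137, 0.116]
ee_rot: [-0.707, 0.707, -0.001, 0.002]
ft_force: [0.4, -1.0, -1.6]
opening: 0.0159
t: 46.05
eef_pos: [0.4093, 0.2119, 0.1143]
ee_rot: [1.0, 0.0, -0.0, 0.0]
ft_force: [0.4, 0.2, -1.8]
opening: 0.0159
tcp [0.4093 0.2119 0.1143] jaw 0.03 dworld mm [  -0.3   -0.9 -111.3] tool mm now [ -0.3   0.9 111.3] tool mm after yaw [ -0.3   0.9 111.3] yaw cmd 0.03 q6 0.21
[ 0.36720636  0.19369502 -1.75199502]
```

View pics/n_w.png

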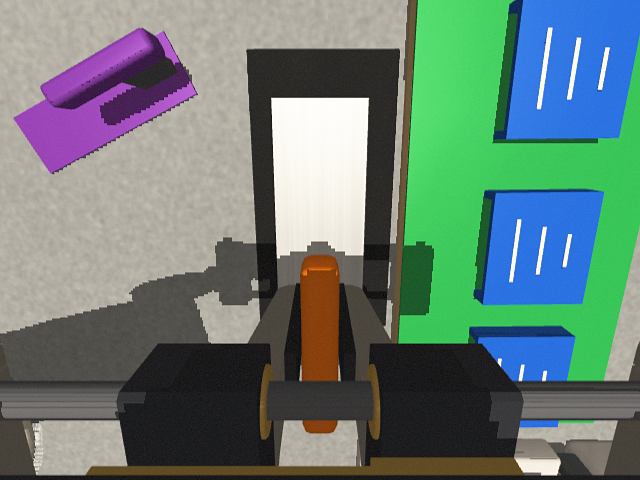

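View pics/n_t.png

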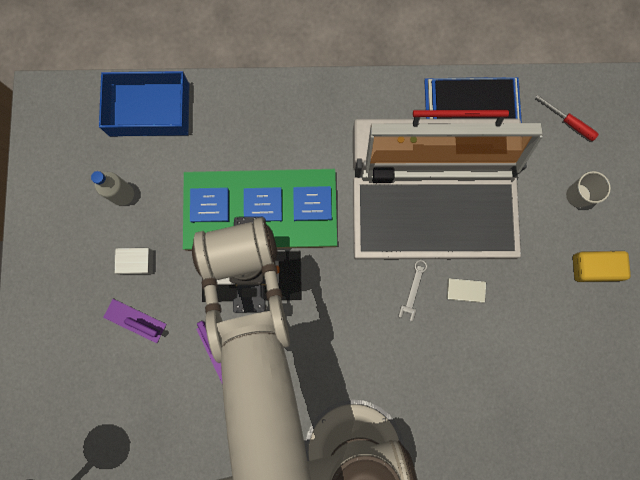

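All three panels sit on the green top at (209,205), (263,205) and (312,204), the bed is empty, and the spatula is over the pad. Lowering.

```bash
python3 -m pendant '[{"travel":[0,0,30],"yaw":0,"fingers":0},{"travel":[0,0,30],"yaw":0,"fingers":0},{"travel":[0,0,25],"yaw":0,"fingers":0},{"travel":[0,0,15],"yaw":0,"fingers":0},{"travel":[0,0,8],"yaw":0,"fingers":0},{"travel":[0,0,0],"yaw":0,"fingers":0},{"travel":[0,0,0],"yaw":0,"fingers":0}]'
python3 - <<'E'
from h import *
goto([.409,.211,.0015],0); print(state()[0]["ft_force"])
s=cam("scene"); crop(s,(330,170,480,290),'n_s.png',5)
E
```

```text
t: 46.85
eef_pos: [0.4106, 0.2122, 0.0072]
ee_rot: [1.0, -0.0, 0.001, -0.0]
ft_force: [-0.5, -0.5, -1.6]
opening: 0.0159
tcp [0.4106 0.2122 0.0072] jaw -0.05 dworld mm [-1.6 -1.2 -5.7] tool mm now [-1.6  1.2  5.7] tool mm after yaw [-1.6  1.2  5.7] yaw cmd -0.05 q6 0.22
[-0.46330157 -0.48681042 -1.63446232]
```

View pics/n_s.png

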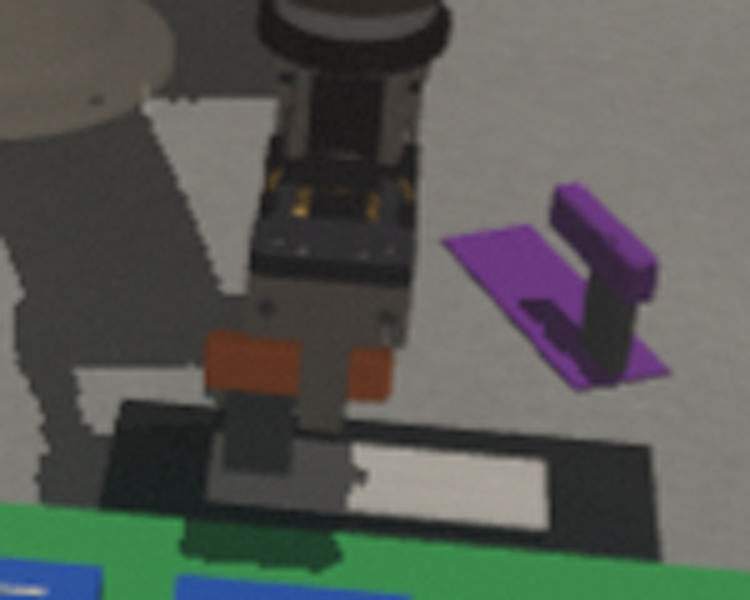

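```bash
python3 -m pendant '[{"travel":[0,0,3],"yaw":0,"fingers":0},{"travel":[0,0,2],"yaw":0,"fingers":0},{"travel":[0,0,0.7],"yaw":0,"fingers":0},{"travel":[0,0,0],"yaw":0,"fingers":0}]'
python3 -c "
from h import *
goto([.409,.211,.0015],0); print(state()[0]['ft_force'])"
```

```text
t: 47.3
eef_pos: [0.4101, 0.212, 0.001]
ee_rot: [1.0, -0.0, 0.0, -0.0]
ft_force: [0.3, -0.4, 1.4]
opening: 0.0159
tcp [0.4101 0.212  0.001 ] jaw -0.01 dworld mm [-1.1 -1.   0.5] tool mm now [-1.1  1.  -0.5] tool mm after yaw [-1.1  1.  -0.5] yaw cmd -0.01 q6 0.21
[ 0.30427656 -0.4086069   1.39452584]
```

Contact with the pad (force −1.6 → +1.4 N). Release and rise straight up.

```bash
python3 -m pendant '[{"travel":[0,0,0],"yaw":0,"fingers":0.25},{"travel":[0,0,0],"yaw":0,"fingers":0.4},{"travel":[0,0,0],"yaw":0,"fingers":0.4},{"travel":[0,0,0],"yaw":0,"fingers":0.4},{"travel":[0,0,-20],"yaw":0,"fingers":0.4},{"travel":[0,0,-40],"yaw":0,"fingers":0.4},{"travel":[0,0,-40],"yaw":0,"fingers":0.4},{"travel":[0,0,-40],"yaw":0,"fingers":0.4},{"travel":[0,0,-50],"yaw":0,"fingers":0.35},{"travel":[0,0,-50],"yaw":0,"fingers":0.35},{"travel":[0,0,-50],"yaw":0,"fingers":0.35},{"travel":[0,0,-20],"yaw":0,"fingers":0.35}]'
python3 - <<'E'
from h import *
goto([.65,-.2134,.34],-0.7)
c=cam("wrist",'o_w.png'); s=cam('scene','o_s.png')
E
```

```text
t: 48.5
eef_pos: [0.4117, 0.2124, 0.3165]
ee_rot: [1.0, 0.0, 0.004, -0.001]
ft_force: [0.6, -0.2, 1.2]
opening: 0.0325
tcp [0.4117 0.2124 0.3165] jaw 0.0 dworld mm [ 238.3 -425.8   23.5] tool mm now [238.4 425.8 -22.3] tool mm after yaw [243.6 422.8 -22.2] yaw cmd 0.7 q6 0.21
```

View pics/o_w.png

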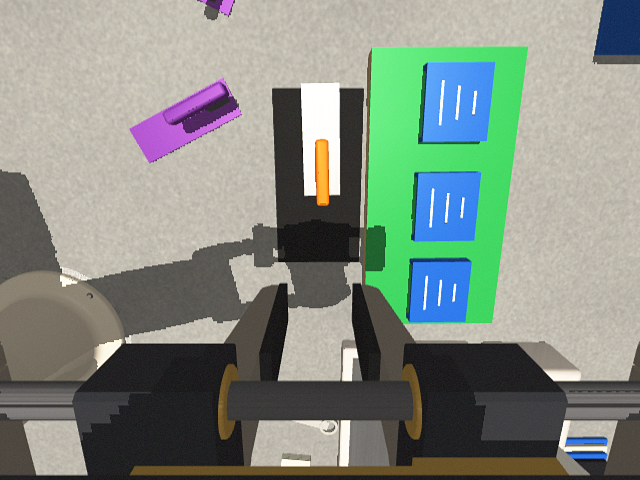

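View pics/o_s.png

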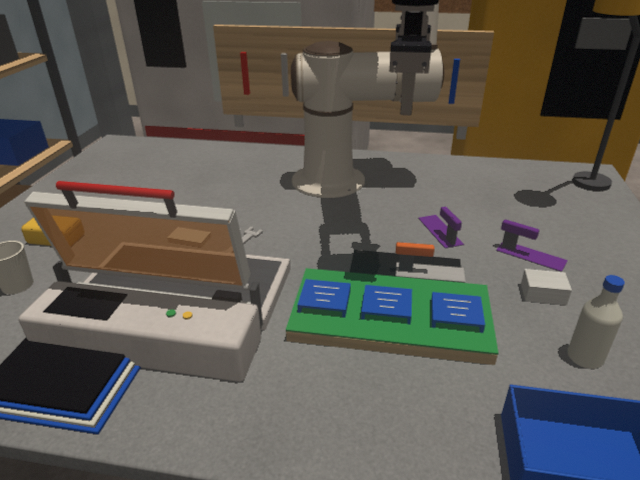

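In the wrist view the blade tip (row 83) now overhangs the pad's far edge (row 89); it was ~35 mm inside when I let go. Something has shifted the spatula. Measuring.

```bash
python3 - <<'E'
from h import *
np.set_printoptions(precision=4,suppress=True)
c=cam("wrist"); crop(c,(250,60,400,280),'o_wc.png',2.7)
print("blade",p2w(c,[(301,83),(339,83),(340,195),(304,195)],.0055))
print("pad",p2w(c,[(273,89),(363,89),(360,262),(278,262)],.003))
print("handle top",p2w(c,[(322,140),(322,205)],.072))
t=cam("top"); crop(t,(180,150,340,330),'o_t.png',4)
E
```

```text
blade [[0.3907 0.365  0.0055]
 [0.44   0.3651 0.0055]
 [0.4436 0.2199 0.0055]
 [0.393  0.22   0.0055]]
pad [[0.354  0.3581 0.003 ]
 [0.4717 0.3582 0.003 ]
 [0.4749 0.1203 0.003 ]
 [0.3534 0.1205 0.003 ]]
handle top [[0.4172 0.2934 0.072 ]
 [0.4174 0.2165 0.072 ]]
```

View pics/o_wc.png

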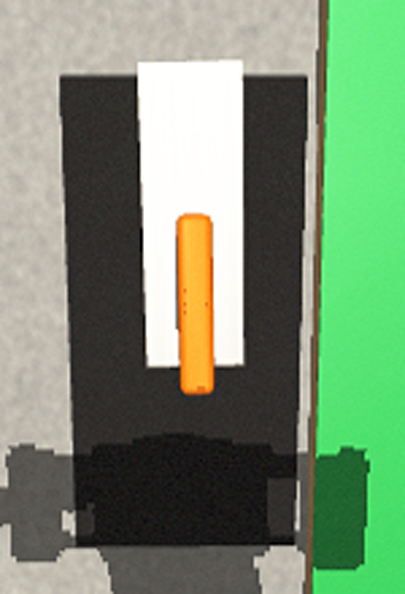

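View pics/o_t.png

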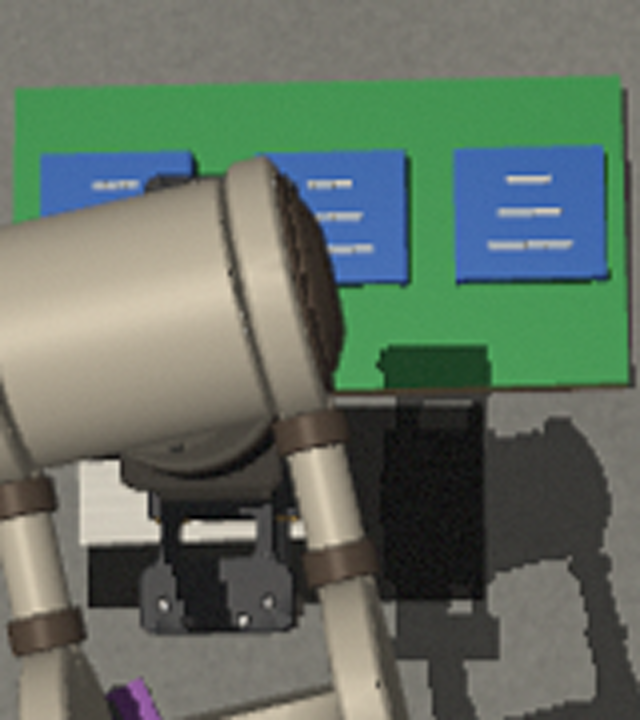

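The spatula was knocked about 5 cm along +y (grip now at (.417,.265)). It still lies flat, its handle (y .216–.293) is fully over the pad (y .12–.357), and only 7 mm of blade tip overhangs. That meets the task, so I leave it and go to the guard bar.

```bash
python3 -m pendant '[{"travel":[24,35,-10],"yaw":0.7,"fingers":0.33},{"travel":[24,35,-8],"yaw":0,"fingers":0.33},{"travel":[24,35,0],"yaw":0,"fingers":0.33},{"travel":[24,35,0],"yaw":0,"fingers":0.33},{"travel":[24,35,0],"yaw":0,"fingers":0.33},{"travel":[24,35,0],"yaw":0,"fingers":0.33},{"travel":[24,35,0],"yaw":0,"fingers":0.33},{"travel":[24,35,0],"yaw":0,"fingers":0.33},{"travel":[24,35,0],"yaw":0,"fingers":0.33},{"travel":[24,35,0],"yaw":0,"fingers":0.33},{"travel":[24,35,0],"yaw":0,"fingers":0.33},{"travel":[24,35,0],"yaw":0,"fingers":0.33}]'
python3 -m pendant '[{"travel":[0,0,0],"yaw":0,"fingers":0.33},{"travel":[0,0,0],"yaw":0,"fingers":0.33}]'
python3 - <<'E'
from h import *
goto([.7009,-.217,.2588],-0.7)
c=cam("wrist",'p_w.png'); s=cam('scene','p_s.png'); t=cam('top','p_t.png')
E
```

```text
t: 49.9
eef_pos: [0.693, -0.2123, 0.325]
ee_rot: [1.0, -0.006, -0.002, -0.001]
ft_force: [0.5, 0.0, 0.4]
opening: 0.0302
t: 50.1
eef_pos: [0.6924, -0.2113, 0.3243]
ee_rot: [1.0, -0.007, -0.003, -0.002]
ft_force: [-0.0, -0.2, 0.0]
opening: 0.0306
tcp [ 0.6924 -0.2113  0.3243] jaw -0.76 dworld mm [  8.5  -5.7 -65.5] tool mm now [ 9.   5.8 65.5] tool mm after yaw [ 9.   5.8 65.5] yaw cmd -0.06 q6 -0.45
```

View pics/p_w.png

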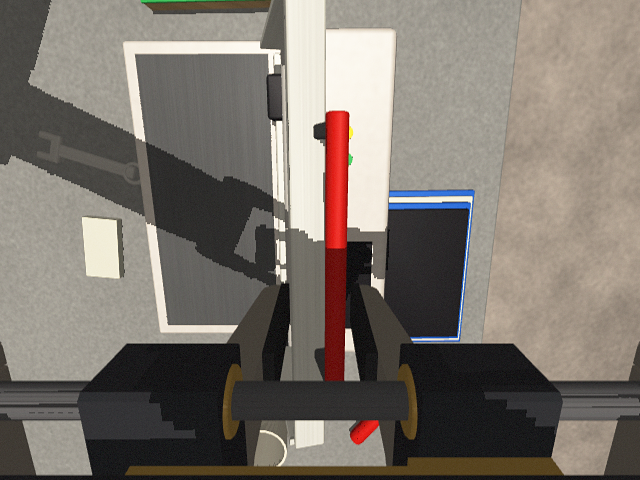

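View pics/p_t.png

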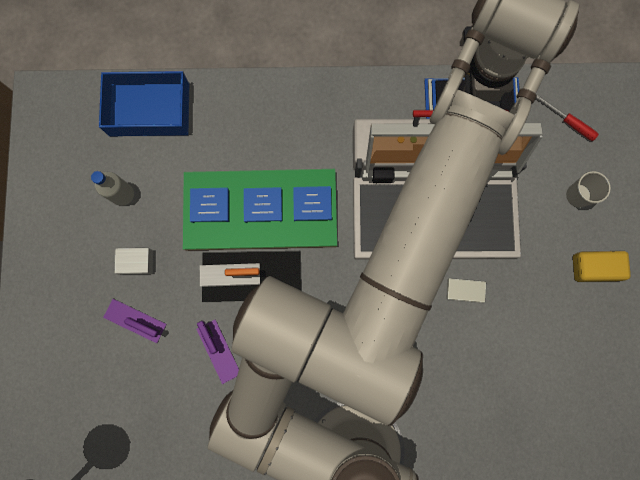

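The bar (col 337) is 17 px ≈ 11 mm to +x of the finger centre (320). Correct and descend.

```bash
python3 -m pendant '[{"travel":[6,4,0],"yaw":0,"fingers":0.33},{"travel":[5,0,0],"yaw":0,"fingers":0.33},{"travel":[0,0,10],"yaw":0,"fingers":0.33},{"travel":[0,0,10],"yaw":0,"fingers":0.33},{"travel":[0,0,0],"yaw":0,"fingers":0.33}]'
python3 - <<'E'
from h import *
goto([.7009,-.217,.2588],-0.7)
c=cam("wrist"); crop(c,(200,60,480,400),'p_w2.png',1.7)
E
```

```text
t: 50.75
eef_pos: [0.7031, -0.2145, 0.3058]
ee_rot: [1.0, -0.006, -0.002, -0.001]
ft_force: [-1.0, 0.4, 0.3]
opening: 0.0304
tcp [ 0.7031 -0.2145  0.3058] jaw -0.68 dworld mm [ -2.2  -2.5 -47. ] tool mm now [-1.9  2.6 47. ] tool mm after yaw [-1.9  2.6 47. ] yaw cmd 0.02 q6 -0.45
```

View pics/p_w2.png

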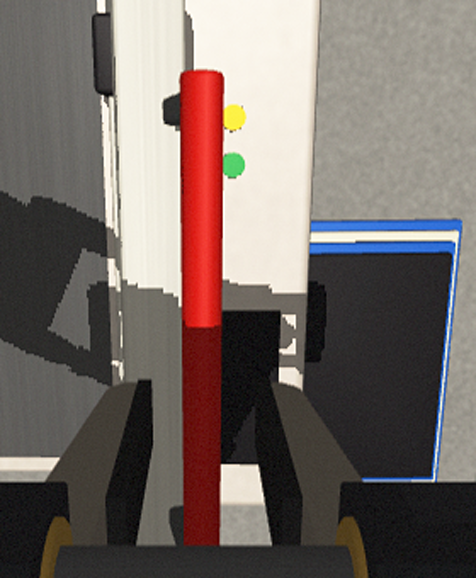

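The bar (mid 202) is between the pads (152 and 257, mid 204). Down 46 mm and grip.

```bash
python3 -m pendant '[{"travel":[0,0,15],"yaw":0,"fingers":0.33},{"travel":[0,0,15],"yaw":0,"fingers":0.33},{"travel":[0,0,10],"yaw":0,"fingers":0.33},{"travel":[0,0,6],"yaw":0,"fingers":0.33},{"travel":[0,0,0],"yaw":0,"fingers":0.33},{"travel":[0,0,0],"yaw":0,"fingers":0},{"travel":[0,0,0],"yaw":0,"fingers":0},{"travel":[0,0,0],"yaw":0,"fingers":0},{"travel":[0,0,0],"yaw":0,"fingers":0}]'
python3 - <<'E'
from h import *
goto([.7009,-.217,.2588],-0.7);print(state()[0]["ft_force"])
r=203;x0=state()[0]["eef_pos"][0]; a0=np.pi/2+np.arcsin((x0-.6565)/.203);print(a0)
a=np.linspace(a0,0,int(a0/.1)+2);x=-r*np.cos(a);z=r*np.sin(a)
for i in range(len(a)-1): print(round(a[i+1],2),np.round([x[i+1]-x[i],-(z[i+1]-z[i])],1))
E
```

```text
t: 51.7
eef_pos: [0.7022, -0.2155, 0.2637]
ee_rot: [1.0, -0.006, -0.002, 0.0]
ft_force: [-8.1, 1.4, 2.0]
opening: 0.0129
tcp [ 0.7022 -0.2155  0.2637] jaw -0.73 dworld mm [-1.3 -1.5 -4.9] tool mm now [-1.3  1.5  4.9] tool mm after yaw [-1.3  1.5  4.9] yaw cmd -0.03 q6 -0.45
[-8.12661549  1.3559388   2.00454684]
1.7980780094489353
1.7 [-20.   -3.6]
1.6 [-20.2  -1.6]
1.5 [-20.3   0.5]
1.4 [-20.1   2.5]
1.3 [-19.8   4.5]
1.2 [-19.2   6.4]
1.1 [-18.5   8.3]
1.0 [-17.6  10.1]
0.9 [-16.5  11.8]
0.8 [-15.2  13.4]
0.7 [-13.8  14.8]
0.6 [-12.3  16.1]
0.5 [-10.6  17.3]
0.4 [-8.8 18.3]
0.3 [-6.9 19. ]
0.2 [-5.  19.6]
0.1 [-3. 20.]
0.0 [-1.  20.2]
```

Gripped (12.9 mm), but 5 mm shallower than before. I'll open, go a little deeper and regrip.

```bash
python3 -m pendant '[{"travel":[0,0,0],"yaw":0,"fingers":0.33},{"travel":[0,0,0],"yaw":0,"fingers":0.33},{"travel":[0,0,5],"yaw":0,"fingers":0.33},{"travel":[0,0,0],"yaw":0,"fingers":0.33},{"travel":[0,0,0],"yaw":0,"fingers":0},{"travel":[0,0,0],"yaw":0,"fingers":0},{"travel":[0,0,0],"yaw":0,"fingers":0},{"travel":[0,0,0],"yaw":0,"fingers":0}]'
python3 -m pendant '[{"travel":[-20,0,-3.6],"yaw":0,"fingers":0},{"travel":[-20.2,0,-1.6],"yaw":0,"fingers":0},{"travel":[-20.3,0,0.5],"yaw":0,"fingers":0},{"travel":[-20.1,0,2.5],"yaw":0,"fingers":0}]'
python3 -c "
from h import *
o=state()[0];print(o['eef_pos'],o['ft_force'],.6565-.203*np.cos(1.4), .2588+.203*(np.sin(1.4)-np.sin(1.8)))"
```

```text
t: 52.5
eef_pos: [0.7022, -0.2153, 0.2575]
ee_rot: [1.0, -0.006, -0.003, -0.0]
ft_force: [-6.9, 1.1, 1.3]
opening: 0.0129
t: 52.9
eef_pos: [0.6241, -0.2143, 0.2615]
ee_rot: [1.0, -0.006, 0.002, 0.001]
ft_force: [0.7, 0.5, 1.8]
opening: 0.0127
[ 0.6241407  -0.21432162  0.26147722] [0.70773494 0.53215053 1.84948586] 0.621996669991251 0.26115522611938374
```

Tracking the arc with low force. Continuing down.

```bash
python3 -m pendant '[{"travel":[-19.8,0,4.5],"yaw":0,"fingers":0},{"travel":[-19.2,0,6.4],"yaw":0,"fingers":0},{"travel":[-18.5,0,8.3],"yaw":0,"fingers":0},{"travel":[-17.6,0,10.1],"yaw":0,"fingers":0},{"travel":[-16.5,0,11.8],"yaw":0,"fingers":0},{"travel":[-15.2,0,13.4],"yaw":0,"fingers":0},{"travel":[-13.8,0,14.8],"yaw":0,"fingers":0}]'
python3 -m pendant '[{"travel":[-12.3,0,16.1],"yaw":0,"fingers":0},{"travel":[-10.6,0,17.3],"yaw":0,"fingers":0},{"travel":[-8.8,0,18.3],"yaw":0,"fingers":0},{"travel":[0,0,0],"yaw":0,"fingers":0}]'
python3 -c "
from h import *
o=state()[0];print(o['eef_pos'],o['ft_force'],.6565-.203*np.cos(.4), .2588+.203*(np.sin(.4)-np.sin(1.8)))
s=cam('scene','q_s.png')"
```

```text
t: 53.6
eef_pos: [0.5028, -0.2125, 0.1909]
ee_rot: [1.0, -0.006, 0.001, -0.0]
ft_force: [0.2, 1.2, -1.2]
opening: 0.0132
t: 54.0
eef_pos: [0.4695, -0.2119, 0.1367]
ee_rot: [1.0, -0.006, -0.001, -0.001]
ft_force: [-1.2, -0.1, -1.5]
opening: 0.0128
[ 0.46946452 -0.21189607  0.13665821] [-1.24213766 -0.06484057 -1.46791211] 0.4695246182174143 0.14016085442038242
```

View pics/q_s.png

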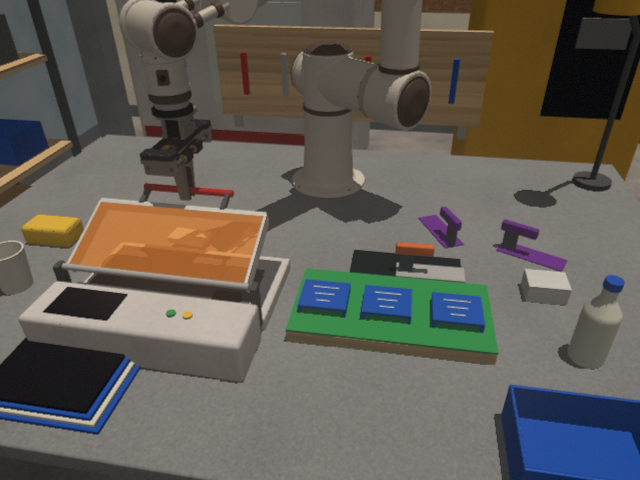

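The guard is at about 0.4 rad, still held, and the spatula lies still on the pad. Slow final descent.

```bash
python3 -m pendant '[{"travel":[-3.7,0,9.5],"yaw":0,"fingers":0},{"travel":[-3.2,0,9.6],"yaw":0,"fingers":0},{"travel":[-2.7,0,9.7],"yaw":0,"fingers":0},{"travel":[-2.3,0,9.8],"yaw":0,"fingers":0},{"travel":[-1.8,0,9.9],"yaw":0,"fingers":0},{"travel":[-1,0,8],"yaw":0,"fingers":0},{"travel":[-0.5,0,6],"yaw":0,"fingers":0},{"travel":[0,0,5],"yaw":0,"fingers":0},{"travel":[0,0,0],"yaw":0,"fingers":0}]'
python3 -c "
from h import *
o=state()[0];print(o['eef_pos'],o['ft_force'])"
```

```text
t: 54.95
eef_pos: [0.4536, -0.2116, 0.0706]
ee_rot: [1.0, -0.006, -0.003, -0.001]
ft_force: [-11.2, 0.3, 0.6]
opening: 0.0129
[ 0.45359544 -0.21159199  0.07060701] [-11.17665893   0.32447024   0.61374507]
```

```bash
python3 -m pendant '[{"travel":[-1,0,3],"yaw":0,"fingers":0},{"travel":[0,0,3],"yaw":0,"fingers":0},{"travel":[0,0,2],"yaw":0,"fingers":0},{"travel":[0,0,2],"yaw":0,"fingers":0},{"travel":[0,0,0],"yaw":0,"fingers":0}]'
python3 -c "
from h import *
o=state()[0];print(o['eef_pos'],o['ft_force'])
s=cam('scene');crop(s,(20,180,300,330),'r_s.png',2.8)"
```

```text
t: 55.45
eef_pos: [0.4531, -0.2116, 0.061]
ee_rot: [1.0, -0.006, -0.003, -0.001]
ft_force: [-8.2, 0.9, -0.4]
opening: 0.0131
[ 0.45311635 -0.21163105  0.06103797] [-8.21743231  0.92755378 -0.36836133]
```

View pics/r_s.png

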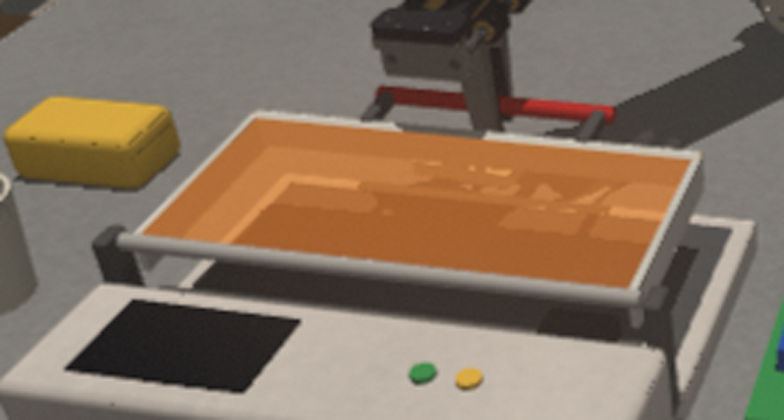

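```bash
python3 -m pendant '[{"travel":[0,0,1.5],"yaw":0,"fingers":0},{"travel":[0,0,1],"yaw":0,"fingers":0},{"travel":[0,0,0],"yaw":0,"fingers":0}]'
python3 -m pendant '[{"travel":[0,0,1],"yaw":0,"fingers":0},{"travel":[0,0,1],"yaw":0,"fingers":0},{"travel":[0,0,0],"yaw":0,"fingers":0}]'
```

```text
t: 55.8
eef_pos: [0.4531, -0.2116, 0.0586]
ee_rot: [1.0, -0.006, -0.003, -0.001]
ft_force: [-8.2, 0.8, -1.3]
opening: 0.0128
t: 56.1
eef_pos: [0.453, -0.2116, 0.0566]
ee_rot: [1.0, -0.006, -0.003, -0.001]
ft_force: [-7.8, 0.2, -0.5]
opening: 0.0129
```

```bash
python3 -m pendant '[{"travel":[0,0,1],"yaw":0,"fingers":0},{"travel":[0,0,1],"yaw":0,"fingers":0},{"travel":[0,0,0],"yaw":0,"fingers":0}]'
python3 -m pendant '[{"travel":[0,0,1],"yaw":0,"fingers":0},{"travel":[0,0,1],"yaw":0,"fingers":0},{"travel":[0,0,0],"yaw":0,"fingers":0}]'
python3 - <<'E'
from h import *
s=cam("scene"); a=cv2.imread("pics/a_scene.png")
for n,im in (("orig",a),("now",s["image"])):
    h=cv2.cvtColor(im,cv2.COLOR_BGR2HSV); m=(((h[...,0]<6)|(h[...,0]>174))&(h[...,1]>150)&(h[...,2]>60))
    m[:195]=0;m[240:]=0;m[:,:140]=0;m[:,250:]=0
    for u in (160,170,220,230,236): v=np.where(m[:,u])[0]; print(n,u,v.min() if len(v) else None,v.max() if len(v) else None)
E
```

```text
t: 56.4
eef_pos: [0.453, -0.2116, 0.0546]
ee_rot: [1.0, -0.006, -0.003, -0.001]
ft_force: [-8.7, 0.7, -1.0]
opening: 0.0128
t: 56.7
eef_pos: [0.453, -0.2117, 0.054]
ee_rot: [1.0, -0.006, -0.003, -0.001]
ft_force: [-12.7, 3.1, 9.4]
opening: 0.0134
orig 160 214 215
orig 170 215 219
orig 220 219 224
orig 230 220 223
orig 236 221 223
now 160 214 214
now 170 215 219
now 220 219 224
now 230 220 223
now 236 220 223
```

The stop is felt (+9.4 N up) and the bar's pixels match the original closed picture. Release and rise.

```bash
python3 -m pendant '[{"travel":[0,0,-1],"yaw":0,"fingers":0.22},{"travel":[0,0,0],"yaw":0,"fingers":0.22},{"travel":[0,0,0],"yaw":0,"fingers":0.22},{"travel":[0,0,-10],"yaw":0,"fingers":0.22},{"travel":[0,0,-20],"yaw":0,"fingers":0.22},{"travel":[0,0,-40],"yaw":0,"fingers":0.22},{"travel":[0,0,-50],"yaw":0,"fingers":0.22},{"travel":[-30,-30,-40],"yaw":0,"fingers":0.22},{"travel":[-30,-40,0],"yaw":0,"fingers":0.22},{"travel":[-30,-40,0],"yaw":0,"fingers":0.22},{"travel":[0,0,0],"yaw":0,"fingers":0.22}]'
python3 - <<'E'
from h import *
s=cam("scene","z_s.png"); t=cam("top","z_t.png")
a=cv2.imread("pics/a_scene.png")
for n,im in (("orig",a),("now",s["image"])):
    h=cv2.cvtColor(im,cv2.COLOR_BGR2HSV); m=(((h[...,0]<6)|(h[...,0]>174))&(h[...,1]>150)&(h[...,2]>60))
    m[:195]=0;m[240:]=0;m[:,:140]=0;m[:,250:]=0
    for u in (170,200,230): v=np.where(m[:,u])[0]; print(n,u,v.min(),v.max())
m=mask(t,(100,140,100),(125,255,255)); m[:170]=0;m[250:]=0;m[:,:185]=0;m[:,340:]=0
n,l,st,ce=cv2.connectedComponentsWithStats(m)
for i in range(1,n):
    if st[i,4]<200: continue
    W=p2w(t,np.argwhere(l==i)[:,::-1],.049)[:,:2]; print(cv2.minAreaRect((W*1000).astype(np.float32)),W.min(0),W.max(0))
E
```

```text
t: 57.85
eef_pos: [0.3684, -0.102, 0.2088]
ee_rot: [1.0, -0.005, 0.001, -0.0]
ft_force: [0.2, -0.3, 0.7]
opening: 0.0204
orig 170 215 219
orig 200 217 222
orig 230 220 223
now 170 215 219
now 200 217 222
now 230 221 222
((579.0185546875, 87.42610931396484), (88.16559600830078, 80.53557586669922), 89.51119232177734) [0.53847848 0.04360644] [0.61896462 0.13184646]
((578.6724243164062, 335.8433837890625), (80.46377563476562, 88.62764739990234), 0.4758298397064209) [0.53825743 0.29120449] [0.61871372 0.38047357]
((576.9401245117188, 206.69668579101562), (80.46405029296875, 88.48567962646484), 0.2309027463197708) [0.53654933 0.16251102] [0.61701288 0.25109177]
```

View pics/z_s.png

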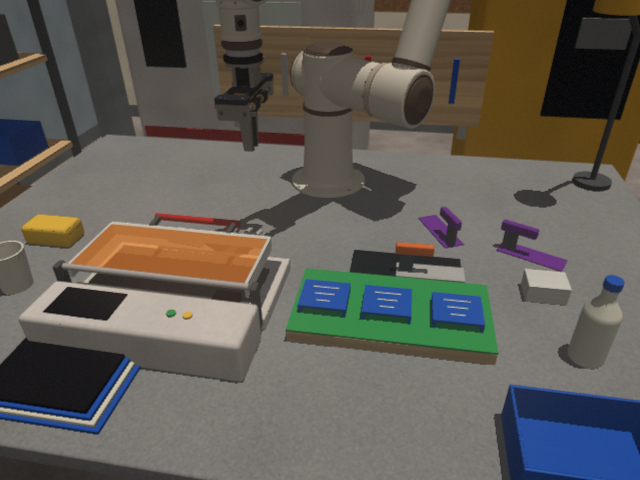

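View pics/z_t.png

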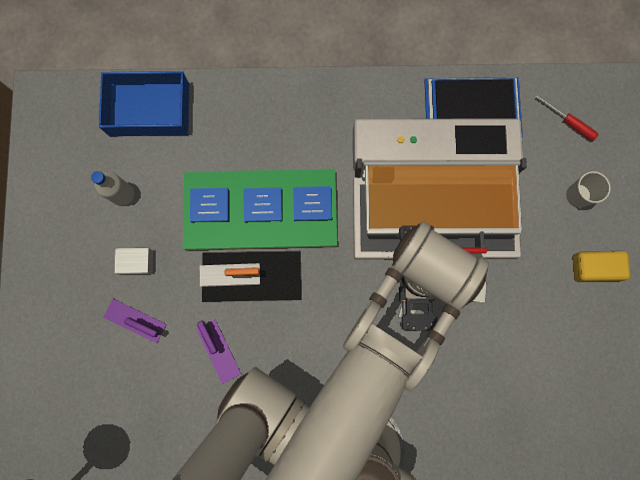

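Guard closed with its bar at the original pixels. The panels span x .537–.619 and y .044–.380, inside the stand (x .475–.664, y .028–.400) and clear of each other. The spatula is flat on the pad and the robot is clear. Handing in.

```bash
python3 -c "
from bench import manip
print(manip.sign_off())"
```

```text
the job is handed in; nothing more can be done
None
```

The job is done and handed in at about 58 s of the 208 s allowed. I opened the guard onto its stop, carried all three panels to the green stand on the spatula, laid the spatula on the pad, and lowered the guard while holding it.

**Last checks:**
- **Panels:** All three lie flat, right way up and unstacked, well inside the green top. The fingers never came near them.
- **Guard:** I felt the closed stop at about 9 N before releasing, and the red bar is in the same place in the scene image as at the start.
- **Other things:** Everything else in view looked where it was. The arm hid the wrench and most of the offcut in the last top view.

**What went wrong or disagreed:**
- **Fingertip position:** The real fingertips are about 36 mm behind the reported TCP, so my first try at the bar closed on nothing. I corrected for this with the cameras and got it on the second try.
- **Spatula:** It was found about 5 cm along the pad after I let go of it, which I took to be the announced knock. It still lies flat with the handle fully over the pad, but about 7 mm of the blade tip hangs over the pad's edge. I left it that way.

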